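Crate up the toy cars in the carving shop

ROBOT

A 6-joint arm with a two-finger parallel gripper is mounted at the origin on the work surface. World frame = base frame: x ahead of the robot, y to its left, z up, the work surface at z = 0. Lengths are in m, angles in rad, forces in N, time in s.
With the tool pointing down it reaches from about 0.35 to 0.975 m from the base axis. Payload 4.9 kg.
Tool frame: the origin (TCP) lies between the finger pads; the fingertips stand 17 mm ahead of it and the grasp point (between the pads) lies 2 mm behind it; z points along the fingers, y is the direction in which the jaws open and shut (so a half turn about z gives the same grasp; the last joint's range is limited). The gripper opens to 85 mm and grips with 20 to 120 N. Pads are 22 mm wide; open, the fingers measure 114 mm over their backs; the gripper's body (76 mm by 85 mm) begins 54 mm behind the grasp point. The pads swing forward as they close: fully open they stand 13 mm farther back than shut.
Start: joints at [-0.119, 0.053, 1.613, -0, 1.476, -0.119], TCP at [0.625, 0, 0.223] pointing down, gripper open.
Joint ranges: [-3.01, 3.01], [-1.01, 2.22], [0.06, 2.58], [-1.02, 4.17], [0.09, 2.62], [-3.14, 3.14]. Speed limits (rad/s): [2.57, 2.57, 3.14, 3.14, 3.14, 3.14].

INTERFACE

Orientations are given as a unit quaternion [w, x, y, z].
In Python, from plant import state, grab_frame, camera_model, job_done, find_in, silhouettes, landmark_of gives the robot as it stands.
- The arm moves only by the shell command python3 -m crank 'ROWS'. ROWS is JSON, a list of rows, each an object with "angular": the turn, a rotation vector about the tool's x, y, z each as a share of 5 degrees, from -1 to 1, a list of three; "delta_pos": the shift along the tool's x, y, z each as a share of 3 cm, from -1 to 1, a list of three; "gripper": the opening, from 0 (shut) to 1 (fully open). In form: [{"angular": [ax, ay, az], "delta_pos": [tx, ty, tz], "gripper": gripper}, ...]. A call has 1 to 12 rows; each row shifts and turns the commanded pose from where the row before left it, along the tool's axes as they then stand; what a row does not reach is not made up. A row lasts 1/8 s, in which the tool goes at most 62.5 mm and 10.7 degrees, less where a joint would pass 70% of its speed; a pose out of reach is approached as far as the arm can. A call with a number of a shift or a turn outside -1 to 1 is refused whole. A call with a gripper value outside its range is refused whole. The fingers move at their own pace and stop on an object; the grip force is fixed at half the most. Time passes only in rows, so rows that do not move let the fingers close. It gives the time, the measured TCP pose, the force and the opening at its end, in the units of the state.
- state(): the state, without advancing time (a new reading comes with each control period).
- grab_frame(name): name is "scene" or "side" or "wrist"; returns the picture (400x640x3 uint8, red, green, blue); there is no depth.
- camera_model(name): a dict with "camera_matrix" (3x3 intrinsics, pixels), "dist_coeffs" ([k1, k2, p1, p2, k3] as OpenCV has them; the pictures are not rectified), "rvec" (rotation vector, rad) and "tvec" (3), from world to camera coordinates, as OpenCV has them; the wrist camera has in their place "mount" (4x4, takes a point from camera to tool coordinates, whose origin is the TCP and whose axes are the flange's). Camera axes: x right, y down, z forward; pixel columns grow to the right and rows downward; lengths in m; the calibration is good to about 2 mm. A picture is of the moment at which its call begins: read the wrist's pose just before it. camera_model takes no time and is no camera call.
- job_done(): hands the job in, once; it reports no verdict.
Trained networks look in the newest picture that a camera, given by its name, has taken for a name from the list of things; names that differ only in an ending like _2 or _b are one class to them, and where a whole thing is asked for, a point or a joint stands for the part that bears it (a point fixed in the world has none). Each returns a list of dicts, best first, with "conf" (0 to 1); they miss things now and then, are a little off and sometimes report something else, mostly with a low value. They report only what shows in the picture. A call takes as long as a camera call. They do not tell look-alikes from the thing itself.
- find_in(camera, target): "bbox" ([left, top, right, bottom] in pixels, round what is visible of it).
- silhouettes(camera, target): "mask" (400x640 bool, what is visible of it) and "bbox" ([left, top, right, bottom] in pixels, round what is visible of it).
- landmark_of(camera, target): "pixel" ([column, row] in pixels: a listed point, or the origin of a listed thing).
The state is a dict: "time": time; "joint_pos": joint angles; "joint_vel": joint speeds; "joint_efforts": joint torques, N m; "tool_pos": TCP position; "tool_rot": TCP orientation; "contact_force": force on the tool from outside, world axes, zero at the start; "ft_torque": the same for the moment, N m; "gripper_width": opening from 0.0 (shut) to 1.0 (fully open).
Only numpy, scipy, OpenCV 4.12 (cv2) and the standard library are available. Lean on these libraries where they do the work, as an engineer would, in place of code of your own. Each camera call takes 0.05 s, during which the arm holds its last target.

TASK

Put every toy car that lies on the bench into the aluminium tray with the one already there, then pick up the tray, tip it over the crate so that all the cars slide off into it, and lay the empty tray back flat on its black mat. Then fit the wooden lid into the crate's mouth and press it down firmly, with about 10 N, so that it sits level on its corner blocks; after that hold the scanner upright 5 to 10 cm above the middle of the label on the lid, pointing straight down and steady for a good second, and stand it back upright on its grey pad. Let go of everything at the end, and leave the glue, the varnish tin and the mallet alone.

Things in the scene. Friction and masses are not known exactly. Their poses are not given: they have to be found in the camera images.
- car_a: wooden toy car, wheelless block 66 long (its x) x 36 wide (its y) x 34 mm high: a pale body 20 mm high with a red cab, 36 x 36 mm and 14 mm high, on its middle; 50 g. Origin: centre of the underside, z up. Lies in the tray at the start.
- car_b: wooden toy car, wheelless block 66 long (its x) x 36 wide (its y) x 34 mm high: a pale body 20 mm high with a blue cab, 36 x 36 mm and 14 mm high, on its middle; 50 g. Origin: centre of the underside, z up. On the bench at the start, or absent.
- car_c: wooden toy car, wheelless block 66 long (its x) x 36 wide (its y) x 34 mm high: a pale body 20 mm high with a yellow cab, 36 x 36 mm and 14 mm high, on its middle; 50 g. Origin: centre of the underside, z up. On the bench at the start, or absent.
- car_d: wooden toy car, wheelless block 66 long (its x) x 36 wide (its y) x 34 mm high: a pale body 20 mm high with a green cab, 36 x 36 mm and 14 mm high, on its middle; 50 g. Origin: centre of the underside, z up. On the bench at the start, or absent.
- tray: loose aluminium tray, 280 g: pan 150 x 150 mm, floor 4 mm thick, walls to 18 mm height (3 mm thick) on three sides, none on the +x side, where cars slide off when tipped 35 to 50 degrees. On the -x side a dark bar handle sticks out: 14 mm thick (y), 22 to 50 mm above the underside, free from 81 to 175 mm behind the pan's centre. Origin: centre of the pan's underside, z up
- tray_grip (a point): middle of the tray handle's free part, 130 mm behind the pan's centre and 36 mm above the underside; axes as the tray's
- mat: black rubber mat, fixed, 190 x 170 x 3 mm, home of the tray's pan. Origin: centre of the underside (on the bench)
- crate: fixed open plywood crate, 200 (x) x 240 (y) x 95 mm high outside, walls and floor 10 mm; in each inside corner stands an 18 x 18 mm block whose top, 83 mm above the crate's underside, carries the lid. Inside 180 x 220 mm. Origin: centre of the underside, z up
- lid: loose wooden lid, 170 (x) x 210 (y) x 12 mm, 250 g; drops into the crate's mouth with 5 mm play all round, either way round, and rests on the corner blocks, its top then level with the rim. Dark bar handle on its middle: 16 mm thick (x), 70 mm long (y), top 40 mm above the lid's underside. Origin: centre of the underside, z up
- label (a point): centre of the striped white label (50 x 44 mm) on the lid's top face, 70 mm from the lid's centre towards its -y, 13 mm above its underside; axes as the lid's
- scanner: loose hand scanner, 160 g, standing upright on its nose: black head 62 (x) x 50 (y) x 34 mm high, above it a yellow grip 34 (x) x 26 (y) mm, from 34 to 130 mm height. It reads out of its underside, straight down along its -z. Origin: centre of that underside (the window)
- pad: grey round pad, fixed, diameter 96 mm, 3 mm thick, home of the scanner. Origin: centre of the underside (on the bench)
- glue: bystander: white glue pot with orange lid, diameter 64, 80 mm high; origin centre of underside
- varnish: bystander: steel varnish tin, diameter 80, 100 mm high; origin centre of underside
- mallet: bystander: wooden mallet lying down, 220 mm long, head 58 mm high at its +x end, handle 26 mm thick; origin on the bench near the middle of its length
Not all that is in view belongs to the job. Leave any pink or purple look-alike of the car_d alone.

How it is judged:
By the outcome, as a careful person would: the job done as asked, in the order asked, and still so for the second after the job is handed in, with the robot touching nothing.
Of car_b, car_c, car_d only 1 to 3 are there at a start; the rules pass over those that are not, and their reading is None.
At some moment in a run one of car_b, car_c, car_d, lid may be knocked a few centimetres aside while the robot is not near it.
It also fails if it takes over 210 s, if anything falls off the work surface, if the arm or the gripper's body presses on something with over 40 N, if the wrist force passes 120 N, or if a joint passes its speed limit or range.

## Working session

There is one attempt and no reset: what is moved stays moved. The work goes in short steps, Python scripts to look and compute and a shell command to move; the robot and the scene stay as the last step left them, time stands still between calls to the robot, and variables do not carry over. Pictures are saved under pics/ and viewed, and the job is handed in when it is done.

```bash
ls; mkdir -p pics; python3 - <<'E'
from plant import *
import cv2
print(state())
for n in ["scene","side","wrist"]:
    f=grab_frame(n); cv2.imwrite(f"pics/{n}0.png",f[:,:,::-1])
    m=camera_model(n); print(n,{k:__import__('numpy').round(v,4).tolist() for k,v in m.items()})
E
```

```text
pics
{'time': 0.0, 'joint_pos': array([-1.19035360e-01,  5.33397549e-02,  1.61428542e+00,  1.24002953e-05,
        1.47598664e+00, -1.19012396e-01]), 'joint_vel': array([-0.000923  , -0.00073501, -0.00027065, -0.00158953,  0.00033844,
       -0.00112952]), 'joint_efforts': array([ 2.70554956e-04, -3.93670499e+01, -3.70175600e+01, -1.62778279e-04,
        6.93513779e-03, -6.06393527e-06]), 'tool_pos': array([6.24367671e-01, 5.75251711e-05, 2.21478760e-01]), 'tool_rot': array([-7.97412323e-04,  7.07114959e-01,  7.07097883e-01, -6.19209443e-04]), 'contact_force': array([ 0.33958815,  0.08112511, -0.75626551]), 'ft_torque': array([0.02957755, 0.025917  , 0.04082825]), 'gripper_width': 1.0014042404611823}
scene {'camera_matrix': [[417.2739, 0.0, 321.33], [0.0, 417.2739, 193.1579], [0.0, 0.0, 1.0]], 'dist_coeffs': [0.0128, 0.0, 0.0, 0.0, 0.0], 'rvec': [1.348, 2.4436, -0.6925], 'tvec': [0.3764, -0.3074, 1.6617]}
side {'camera_matrix': [[510.537, 0.0, 315.8888], [0.0, 510.537, 194.5916], [0.0, 0.0, 1.0]], 'dist_coeffs': [-0.1467, 0.0, 0.0, 0.0, 0.0], 'rvec': [0.8768, -2.5589, 1.0437], 'tvec': [0.3557, 0.3219, 1.2606]}
wrist {'camera_matrix': [[311.1172, 0.0, 314.8136], [0.0, 311.1172, 201.0067], [0.0, 0.0, 1.0]], 'dist_coeffs': [-0.0123, 0.0, 0.0, 0.0, 0.0], 'mount': [[-0.0008, -0.9648, -0.263, 0.0663], [1.0, -0.0007, -0.0003, 0.0011], [0.0001, -0.263, 0.9648, -0.1513], [0.0, 0.0, 0.0, 1.0]]}
```

View pics/scene0.png

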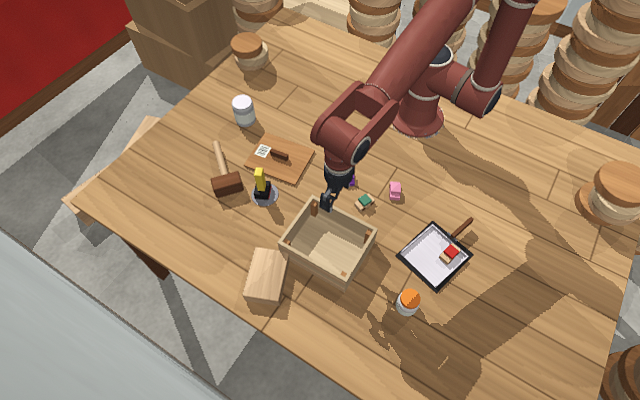

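View pics/side0.png

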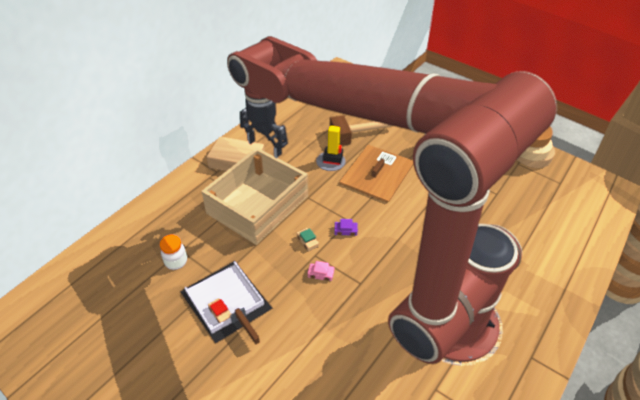

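View pics/wrist0.png

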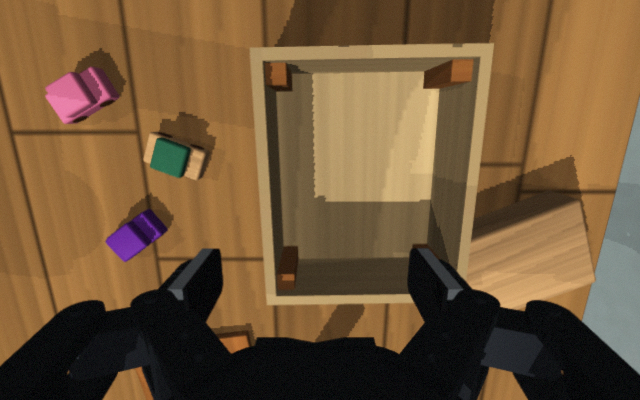

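The scene shows the crate at (328,243), tray with the red car at (435,255), and the lid at (280,158). The scanner is at (262,188), the green car at (364,202), and pink and purple decoys are beside it. I see no blue or yellow car yet. Next I'll write the pose-fitting helpers.

```bash
cat > h.py <<'E'
import numpy as np, cv2, sys
from scipy.optimize import minimize
from scipy.spatial.transform import Rotation as R
from plant import *
np.set_printoptions(precision=4,suppress=True)
def q2R(q): return R.from_quat([q[1],q[2],q[3],q[0]]).as_matrix()
def cam(name,st=None):
    m=camera_model(name); K=np.array(m['camera_matrix']); d=np.array(m['dist_coeffs'])
    if 'mount' in m:
        T=np.eye(4);T[:3,:3]=q2R(st['tool_rot']);T[:3,3]=st['tool_pos']
        W=np.linalg.inv(T@np.array(m['mount'])); rv=cv2.Rodrigues(W[:3,:3])[0]; tv=W[:3,3]
    else: rv=np.array(m['rvec'],float);tv=np.array(m['tvec'],float)
    return K,d,rv,tv
def proj(c,P): return cv2.projectPoints(np.array(P,float).reshape(-1,3),c[2],c[3],c[0],c[1])[0].reshape(-1,2)
def ray(c,px,z):
    u=cv2.undistortPoints(np.array(px,float).reshape(1,1,2),c[0],c[1]).ravel()
    Rm=cv2.Rodrigues(c[2])[0]; o=-Rm.T@np.ravel(c[3]); v=Rm.T@np.array([u[0],u[1],1]); return o+v*(z-o[2])/v[2]
def box(x0,x1,y0,y1,z0,z1): return np.array([[x,y,z] for x in(x0,x1) for y in(y0,y1) for z in(z0,z1)])
M=dict(
 car=[box(-.033,.033,-.018,.018,0,.02),box(-.018,.018,-.018,.018,.02,.034)],
 tray=[box(-.075,.075,-.075,.075,0,.004),box(-.075,-.072,-.075,.075,0,.018),box(-.075,.075,-.075,-.072,0,.018),box(-.075,.075,.072,.075,0,.018),box(-.175,-.075,-.007,.007,.022,.05)],
 crate=[box(-.1,.1,-.12,.12,0,.095)],
 lid=[box(-.085,.085,-.105,.105,0,.012),box(-.008,.008,-.035,.035,.012,.04)],
 scanner=[box(-.031,.031,-.025,.025,0,.034),box(-.017,.017,-.013,.013,.034,.13)])
def render(c,model,p,z,S=2):
    Rz=R.from_euler('z',p[2]).as_matrix(); im=np.zeros((400*S,640*S),np.uint8)
    for b in model:
        q=proj(c,b@Rz.T+[p[0],p[1],z]); h=cv2.convexHull((q*S+.5*(S-1)).astype(np.float32))
        cv2.fillConvexPoly(im,np.round(h*16).astype(np.int32),1,shift=4)
    return im
def fit(obs,model,p0,z,S=2):
    """obs: list of (cam,mask)"""
    ms=[cv2.resize(m.astype(np.uint8),None,fx=S,fy=S,interpolation=cv2.INTER_NEAREST) for _,m in obs]
    def cost(p):
        t=0
        for (c,_),m in zip(obs,ms):
            r=render(c,model,p,z,S); i=(r&m).sum(); u=(r|m).sum(); t+=1-i/max(u,1)
        return t/len(ms)
    best=None
    for yo in np.arange(0,np.pi,np.pi/8):
        s=np.array([p0[0],p0[1],p0[2]+yo]); sim=np.vstack([s,s+[.015,0,0],s+[0,.015,0],s+[0,0,.2]])
        r=minimize(cost,s,method='Nelder-Mead',options=dict(initial_simplex=sim,xatol=2e-4,fatol=1e-4,maxiter=150))
        if best is None or r.fun<best.fun: best=r
    return best.x,best.fun
def shot(name,tag):
    st=state(); f=grab_frame(name); cv2.imwrite(f"pics/{tag}.png",f[:,:,::-1]); return cam(name,st),f
def go(pos=None,yaw_y=None):
    """print tool-frame units to reach TCP pos (pose kept)"""
    st=state(); A=q2R(st['tool_rot'])
    if pos is not None:
        d=A.T@(np.array(pos)-st['tool_pos'])/.03; print('units',d,'rows>=',np.abs(d).max())
    print('tcp',st['tool_pos'],'toolx',A[:,0],'y',A[:,1],'z',A[:,2],'t',st['time'])
E
python3 - <<'E'
from h import *
cs={}
for n in ['scene','side','wrist']: cs[n]=shot(n,n+'1')[0]
for t in ['car_d','tray','tray_grip','crate','lid','label','scanner','mat','pad','glue','varnish','mallet']:
    for n in ['scene','side','wrist']:
        L=landmark_of(n,t)
        for l in L[:6]:
            if l['conf']>.2: print(t,n,np.round(l['pixel'],0),round(l['conf'],2),ray(cs[n],l['pixel'],0)[:2])
E
```

```text
car_d scene [450. 256.] 0.65 [0.4854 0.3513]
car_d scene [393. 192.] 0.63 [0.3671 0.0872]
car_d scene [365. 201.] 0.62 [0.4531 0.0208]
car_d scene [352. 178.] 0.39 [ 0.3923 -0.0649]
car_d side [222. 313.] 0.91 [0.4881 0.3414]
car_d side [345. 232.] 0.82 [ 0.3978 -0.0706]
car_d side [319. 274.] 0.64 [0.367  0.0952]
car_d side [307. 240.] 0.56 [0.4641 0.0219]
car_d wrist [91. 97.] 0.82 [0.3681 0.0884]
car_d wrist [140. 233.] 0.69 [ 0.4001 -0.0781]
car_d wrist [181. 155.] 0.68 [0.4654 0.0216]
tray scene [433. 258.] 0.72 [0.5208 0.3088]
tray scene [280. 158.] 0.58 [ 0.4593 -0.3393]
tray side [226. 297.] 0.8 [0.5137 0.3002]
tray side [222. 316.] 0.66 [0.4805 0.347 ]
tray side [388. 160.] 0.54 [ 0.4657 -0.4102]
tray side [360. 130.] 0.54 [ 0.6301 -0.4867]
tray_grip scene [462. 230.] 0.74 [0.3755 0.3494]
tray_grip scene [433. 258.] 0.5 [0.5227 0.3072]
tray_grip side [247. 328.] 0.79 [0.4073 0.3328]
crate scene [325. 249.] 0.77 [ 0.6795 -0.0012]
crate side [258. 205.] 0.92 [0.669 0.005]
crate wrist [352. 169.] 0.6 [0.6711 0.0048]
lid scene [276. 158.] 0.84 [ 0.4667 -0.3509]
lid side [378. 174.] 0.94 [ 0.4537 -0.3332]
label scene [265. 147.] 0.58 [ 0.4458 -0.4163]
label side [385. 159.] 0.94 [ 0.4752 -0.409 ]
scanner scene [262. 194.] 0.62 [ 0.6203 -0.3023]
scanner scene [366. 203.] 0.24 [0.4585 0.0274]
scanner side [334. 158.] 0.62 [ 0.6128 -0.3056]
pad scene [264. 195.] 0.81 [ 0.6217 -0.2921]
pad side [334. 159.] 0.71 [ 0.6112 -0.3056]
glue scene [404. 306.] 0.66 [0.7132 0.2975]
glue side [175. 257.] 0.95 [0.7175 0.297 ]
varnish scene [242. 120.] 0.72 [ 0.3887 -0.5708]
mallet scene [224. 169.] 0.94 [ 0.6102 -0.4807]
mallet scene [402. 308.] 0.33 [0.7201 0.2952]
mallet side [362. 128.] 0.6 [ 0.6295 -0.4958]
```

```bash
python3 - <<'E'
from h import *
cs={}
fr={}
for n in ['scene','side','wrist']: cs[n],fr[n]=shot(n,n+'2')
near=dict(car_d=(.465,.022),tray=(.515,.305),crate=(.671,.004),lid=(.46,-.34),scanner=(.615,-.303))
zz=dict(car_d=0,tray=.003,crate=0,lid=0,scanner=.003)
for t,p in near.items():
    obs=[];names=[]
    for n in ['scene','side','wrist']:
        if t in('tray','lid','scanner') and n=='wrist': continue
        pp=proj(cs[n],[p[0],p[1],zz[t]+.01])[0]
        best=None
        for s in silhouettes(n,t):
            m=np.array(s['mask']); 
            if m.sum()<50: continue
            ys,xs=np.nonzero(m); d=np.hypot(xs.mean()-pp[0],ys.mean()-pp[1])
            if d<35 and (best is None or d<best[0]): best=(d,m,s['conf'])
        if best: obs.append((cs[n],best[1])); names.append((n,round(best[2],2),int(best[1].sum())))
    k='car' if t.startswith('car') else t
    if not obs: print(t,'none');continue
    for i in range(len(obs)):
        x,f=fit([obs[i]],M[k],[*p,0],zz[t],1 if k!='car' else 2); print(t,names[i],x,'deg',np.degrees(x[2])%180,f)
    x,f=fit(obs,M[k],[*p,0],zz[t],1 if k!='car' else 2); print(t,'ALL',x,np.degrees(x[2])%180,f)
E
```

```text
car_d ('scene', 0.52, 225) [ 0.4647  0.0233 -0.2957] deg 163.05926823390718 0.13165537270087124
car_d ('side', 0.91, 336) [0.4618 0.0262 2.695 ] deg 154.41137180023304 0.09357923497267762
car_d ('wrist', 0.93, 2146) [ 0.4647  0.0224 -0.339 ] deg 160.57919311325742 0.09312896405919657
car_d ALL [0.4636 0.0245 2.7495] 157.53393228398986 0.12542889838501614
tray ('scene', 0.85, 2063) [ 0.5162  0.3048 -0.3057] deg 162.48319095926524 0.17741935483870963
tray ('side', 0.94, 2781) [ 0.5148  0.307  -0.2905] deg 163.3539417847853 0.16935966487133458
tray ALL [ 0.516   0.3051 -0.3032] 162.62511898575298 0.17312432654131032
crate ('scene', 0.69, 5424) [0.6749 0.0034 3.1673] deg 1.474347142626982 0.04927231281781519
crate ('side', 0.86, 6163) [0.6729 0.0038 3.1507] deg 0.5225963431477965 0.02903124013884506
crate ('wrist', 0.91, 54554) [0.6735 0.0031 3.1614] deg 1.1373392324001372 0.0483546121648365
crate ALL [0.6731 0.0035 3.156 ] 0.8239615381860972 0.045513732798922533
lid ('scene', 0.83, 2058) [ 0.462  -0.3392  3.2303] deg 5.080681167487967 0.10409407665505221
lid ('side', 0.79, 2449) [ 0.4614 -0.3346  0.1653] deg 9.468978502039025 0.060966257668711665
lid ALL [ 0.4621 -0.337   3.2899] 8.496660518099276 0.08743872574324074
scanner ('scene', 0.96, 412) [ 0.6144 -0.3029  0.576 ] deg 33.00099394698737 0.1273885350318471
scanner ('side', 0.56, 563) [ 0.6139 -0.3     0.6263] deg 35.88185820698758 0.10450160771704176
scanner ALL [ 0.6137 -0.3012  0.6036] 34.58321878642652 0.12495279010480598
```

```bash
python3 - <<'E'
import cv2
a=cv2.imread('pics/scene0.png'); cv2.imwrite('pics/z1.png',cv2.resize(a[100:310,200:480],None,fx=2.8,fy=2.8,interpolation=2))
a=cv2.imread('pics/side0.png'); cv2.imwrite('pics/z2.png',cv2.resize(a[100:350,160:430],None,fx=2.4,fy=2.4,interpolation=2))
E
```

```text
(no output)
```

View pics/z1.png

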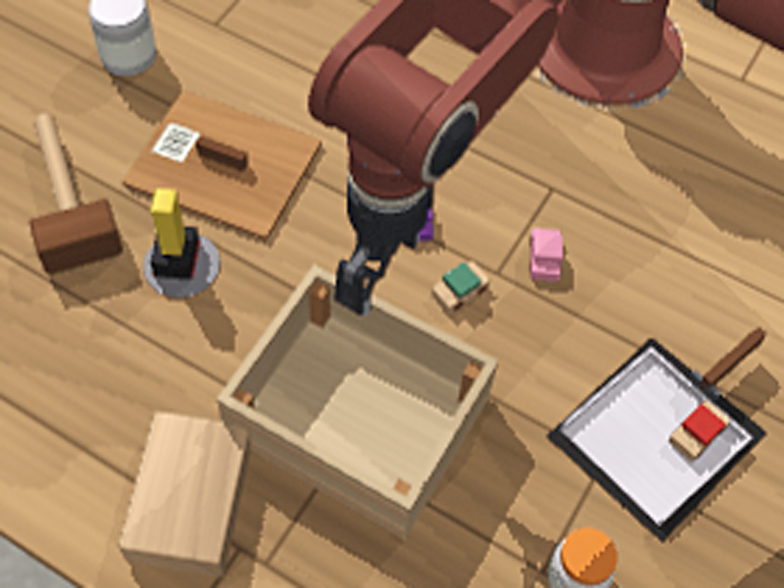

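View pics/z2.png

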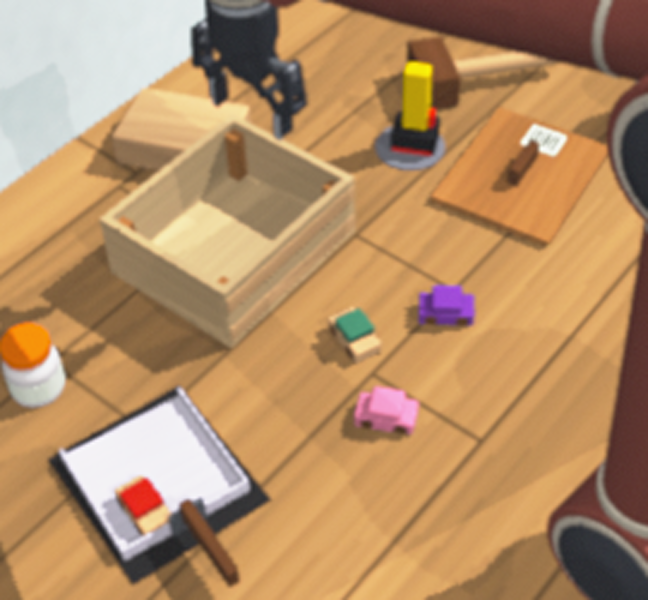

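Only the green car is on the bench; pink and purple are decoys, and the tan block beside the crate is scenery. The fits agree, so I'll go to the green car.

```bash
python3 -m crank '[{"angular":[0,0,-1],"delta_pos":[0.13,-0.89,0],"gripper":1},{"angular":[0,0,0],"delta_pos":[0.13,-0.89,0.2],"gripper":1},{"angular":[0,0,0],"delta_pos":[0.13,-0.89,0.2],"gripper":1},{"angular":[0,0,0],"delta_pos":[0.13,-0.89,0.2],"gripper":1},{"angular":[0,0,0],"delta_pos":[0.13,-0.89,0.2],"gripper":1},{"angular":[0,0,0],"delta_pos":[0.13,-0.89,0.2],"gripper":1},{"angular":[0,0,-1],"delta_pos":[0,0,0],"gripper":1},{"angular":[0,0,-1],"delta_pos":[0,0,0],"gripper":1},{"angular":[0,0,-1],"delta_pos":[0,0,0],"gripper":1},{"angular":[0,0,-1],"delta_pos":[0,0,0],"gripper":1},{"angular":[0,0,-1],"delta_pos":[0,0,0],"gripper":1},{"angular":[0,0,-1],"delta_pos":[0,0,0],"gripper":1}]' && python3 -m crank '[{"angular":[0,0,-1],"delta_pos":[0,0,0],"gripper":1},{"angular":[0,0,-1],"delta_pos":[0,0,0],"gripper":1},{"angular":[0,0,-1],"delta_pos":[0,0,0],"gripper":1},{"angular":[0,0,-1],"delta_pos":[0,0,0],"gripper":1},{"angular":[0,0,-1],"delta_pos":[0,0,0],"gripper":1},{"angular":[0,0,-1],"delta_pos":[0,0,0],"gripper":1},{"angular":[0,0,-1],"delta_pos":[0,0,0],"gripper":1},{"angular":[0,0,0],"delta_pos":[0,0,0],"gripper":1}]'
cat > car.py <<'E'
from h import *
# usage: car.py cam target x y z [tag]
n,t,x,y,z,tag=sys.argv[1:7]; x,y,z=map(float,(x,y,z))
c,f=shot(n,tag); pp=proj(c,[x,y,z+.01])[0]; k='car' if t.startswith('car') else t
best=None
for s in silhouettes(n,t):
    m=np.array(s['mask']); ys,xs=np.nonzero(m)
    if len(xs)<30: continue
    d=np.hypot(xs.mean()-pp[0],ys.mean()-pp[1]); print('cand',s['conf'],xs.mean(),ys.mean(),len(xs),'d',d)
    if best is None or d<best[0]: best=(d,m)
p,e=fit([(c,best[1])],M[k],[x,y,0],z,1); print(t,p,'deg',np.degrees(p[2])%180,'err',e)
go([p[0],p[1],z+.024])
E
python3 car.py wrist car_d .465 .022 0 w3
```

```text
time: 4.35
tool_pos: [0.4636, 0.0117, 0.1928]
tool_rot: [0.0, 0.46, 0.888, 0.0]
contact_force: [0.1, 1.0, -0.3]
gripper_width: 1.002
time: 5.35
tool_pos: [0.4636, 0.0117, 0.1928]
tool_rot: [0.0, 0.174, 0.985, 0.0]
contact_force: [0.4, -0.4, -0.6]
gripper_width: 1.002
cand 0.89 324.242312987609 175.3194125745755 2179 d 1.0128151839252886
cand 0.81 215.6546310832025 153.94073783359497 2548 d 110.6826744182906
cand 0.8 624.7757425742574 93.28316831683168 2020 d 311.9754520625973
cand 0.76 354.5306317804722 59.3873643905552 3134 d 120.8338612009171
car_d [ 0.4639  0.0219 -0.3684] deg 158.8925192500639 err 0.05560382276281495
units [0.1061 0.3218 5.6261] rows>= 5.626136486899374
tcp [0.4636 0.0117 0.1928] toolx [-0.9392  0.3432 -0.0002] y [0.3432 0.9392 0.    ] z [ 0.0002 -0.     -1.    ] t 5.45
```

View pics/w3.png

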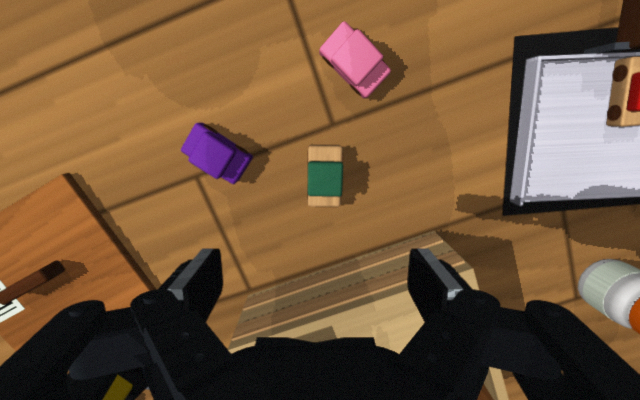

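```bash
python3 -m crank '[{"angular":[0,0,0],"delta_pos":[0.1,0.32,0.6],"gripper":1},{"angular":[0,0,0],"delta_pos":[0,0,1],"gripper":1},{"angular":[0,0,0],"delta_pos":[0,0,1],"gripper":1},{"angular":[0,0,0],"delta_pos":[0,0,1],"gripper":1},{"angular":[0,0,0],"delta_pos":[0,0,1],"gripper":1},{"angular":[0,0,0],"delta_pos":[0,0,1],"gripper":1},{"angular":[0,0,0],"delta_pos":[0,0,0],"gripper":0.1},{"angular":[0,0,0],"delta_pos":[0,0,0],"gripper":0.1},{"angular":[0,0,0],"delta_pos":[0,0,0],"gripper":0.1},{"angular":[0,0,0],"delta_pos":[0,0,0],"gripper":0.1},{"angular":[0,0,0],"delta_pos":[0,0,0],"gripper":0.1},{"angular":[0,0,0],"delta_pos":[0,0,0],"gripper":0.1}]'
```

```text
time: 6.95
tool_pos: [0.4648, 0.0216, 0.0257]
tool_rot: [0.001, 0.174, 0.985, 0.0]
contact_force: [-1.1, -0.2, 5.2]
gripper_width: 0.101
```

The wrist picture shows the green car upright between the jaws at (325,177), but the gripper closed to 0.10, so I need to look.

```bash
python3 - <<'E'
from h import *
shot('wrist','w4');c,f=shot('side','s4')
cv2.imwrite('pics/s4z.png',cv2.resize(f[150:330,200:400,::-1],None,fx=3,fy=3))
print(state())
E
```

```text
{'time': 7.05, 'joint_pos': array([-0.1136, -0.1206,  2.1336,  0.    ,  1.1271, -1.3353]), 'joint_vel': array([ 0.0004, -0.0002,  0.    ,  0.0001,  0.0016,  0.0004]), 'joint_efforts': array([ -0.0447, -23.8898, -29.2621,   0.0148,  -0.2806,  -0.0018]), 'tool_pos': array([0.4648, 0.0216, 0.0257]), 'tool_rot': array([0.0007, 0.1737, 0.9848, 0.0001]), 'contact_force': array([-0.6162,  0.1697,  5.6248]), 'ft_torque': array([-0.0037,  0.1736,  0.0015]), 'gripper_width': 0.10249295702711415}
```

View pics/w4.png

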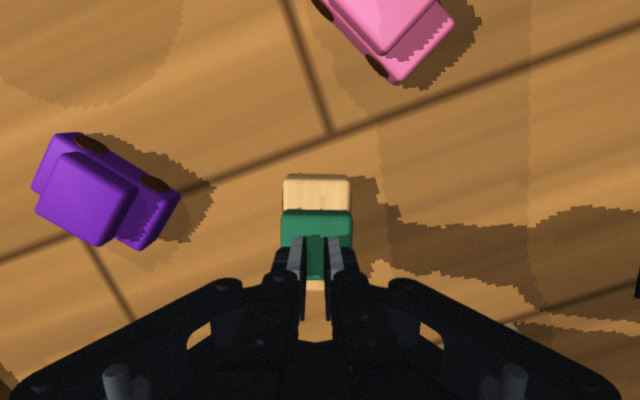

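View pics/s4z.png

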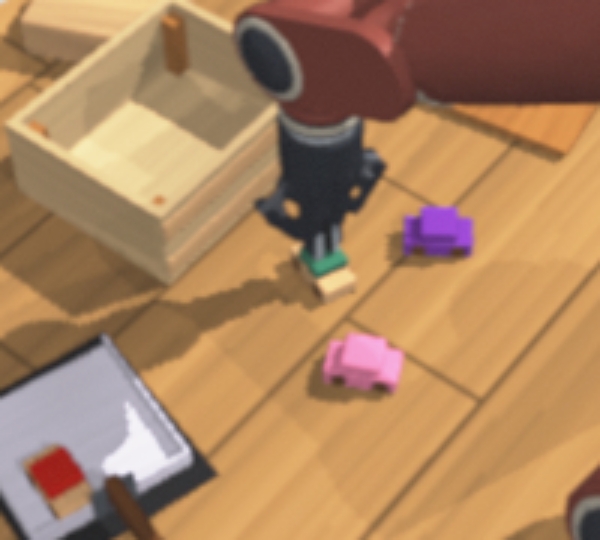

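```bash
python3 car.py scene car_d .465 .022 0 sc5; python3 - <<'E'
from h import *
st=state();c=cam('wrist',st);A=q2R(st['tool_rot'])
for dz in(0,.017): print(proj(c,st['tool_pos']+A[:,2]*dz))
for p in [(.4648,.0216,.034),(.4648,.0216,.0)]: print(p,proj(c,p))
E
```

```text
cand 0.7 449.04924242424244 253.95833333333334 264 d 99.47467876263777
cand 0.66 347.80254777070064 176.86624203821657 157 d 30.2228919213788
cand 0.61 363.3905325443787 204.62721893491124 169 d 2.311722161333628
cand 0.56 394.7560975609756 190.4780487804878 205 d 32.99884397170504
car_d [0.4688 0.0259 2.7992] deg 160.38422282576542 err 0.39492753623188404
units [-0.0744  0.1787  0.0573] rows>= 0.17866615741906675
tcp [0.4649 0.0216 0.0257] toolx [-0.9397  0.3421 -0.0014] y [0.3421 0.9397 0.0003] z [ 0.0015 -0.0002 -1.    ] t 7.15
[[314.3083 245.3623]]
[[314.3795 233.583 ]]
(0.4648, 0.0216, 0.034) [[314.177  251.9407]]
(0.4648, 0.0216, 0.0) [[314.3177 228.2116]]
```

```bash
python3 -m crank '[{"angular":[0,0,0],"delta_pos":[0,0,0],"gripper":1},{"angular":[0,0,0],"delta_pos":[0,0,0],"gripper":1},{"angular":[0,0,0],"delta_pos":[0,0,0],"gripper":1},{"angular":[0,0,0],"delta_pos":[0,0,0],"gripper":1},{"angular":[0,0,0],"delta_pos":[0,0,0],"gripper":1},{"angular":[0,0,0],"delta_pos":[0,0,0],"gripper":1}]'; python3 - <<'E'
from h import *
c,f=shot('wrist','w6'); print(state()['contact_force'])
c,f=shot('side','s6')
cv2.imwrite('pics/s6z.png',cv2.resize(f[180:300,250:370,::-1],None,fx=5,fy=5))
E
```

```text
time: 7.9
tool_pos: [0.464, 0.0217, 0.0246]
tool_rot: [-0.0, 0.174, 0.985, -0.0]
contact_force: [0.1, 0.1, -1.0]
gripper_width: 1.003
[-0.836  -0.1536 -0.6964]
```

View pics/w6.png

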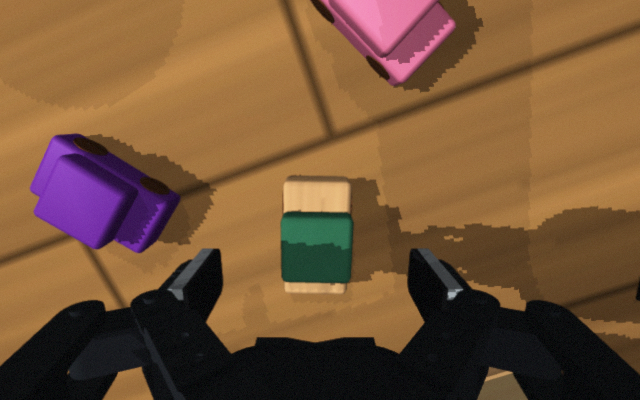

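View pics/s6z.png

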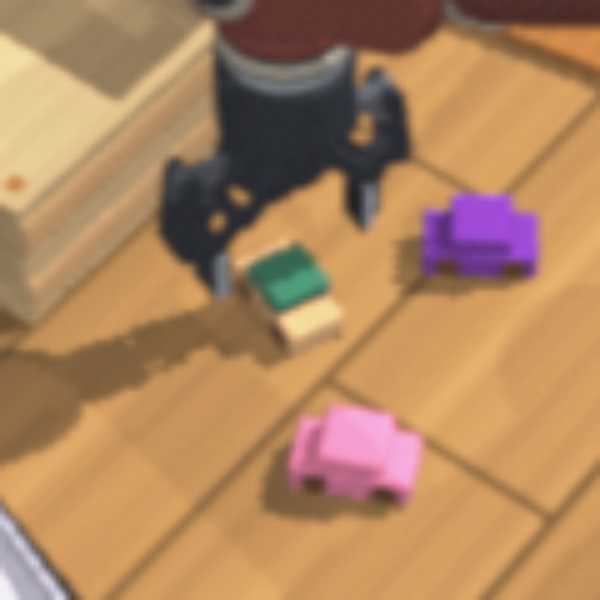

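The closed fingers rested on top of the cab: the tips look about 2 cm shorter than stated. The force was small (5 N) and the car did not move. I'll go lower in careful steps, watching the force.

```bash
python3 -m crank '[{"angular":[0,0,0],"delta_pos":[0.1,0.1,0.25],"gripper":1},{"angular":[0,0,0],"delta_pos":[0.1,0,0.25],"gripper":1},{"angular":[0,0,0],"delta_pos":[0,0,0],"gripper":1}]';  python3 - <<'E'
from h import *
c,f=shot('side','s7')
cv2.imwrite('pics/s7z.png',cv2.resize(f[180:300,250:370,::-1],None,fx=5,fy=5))
c,f=shot('scene','c7')
cv2.imwrite('pics/c7z.png',cv2.resize(f[130:250,300:420,::-1],None,fx=5,fy=5))
E
```

```text
time: 8.38
tool_pos: [0.4581, 0.0269, 0.0084]
tool_rot: [-0.001, 0.174, 0.985, -0.0]
contact_force: [-0.5, -0.5, -0.5]
gripper_width: 0.997
```

View pics/s7z.png

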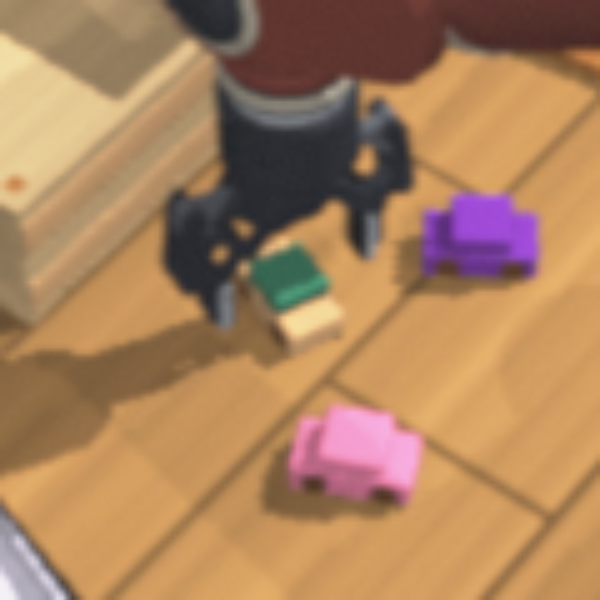

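View pics/c7z.png

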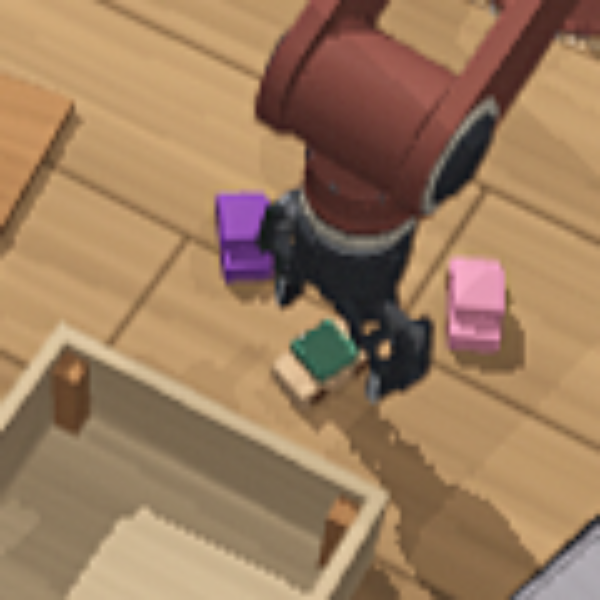

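```bash
python3 -m crank '[{"angular":[0,0,0],"delta_pos":[-0.2,-0.1,0.15],"gripper":1},{"angular":[0,0,0],"delta_pos":[0,0,0.15],"gripper":0.8},{"angular":[0,0,0],"delta_pos":[0,0,0],"gripper":0.7},{"angular":[0,0,0],"delta_pos":[0,0,0],"gripper":0.1},{"angular":[0,0,0],"delta_pos":[0,0,0],"gripper":0.1},{"angular":[0,0,0],"delta_pos":[0,0,0],"gripper":0.1},{"angular":[0,0,0],"delta_pos":[0,0,0],"gripper":0.1}]';  python3 - <<'E'
from h import *
c,f=shot('wrist','w8')
c,f=shot('side','s8')
cv2.imwrite('pics/s8z.png',cv2.resize(f[180:300,250:370,::-1],None,fx=5,fy=5))
E
```

```text
time: 9.35
tool_pos: [0.4644, 0.0217, 0.001]
tool_rot: [0.0, 0.174, 0.985, 0.0]
contact_force: [0.2, 0.6, 1.8]
gripper_width: 0.413
```

View pics/s8z.png

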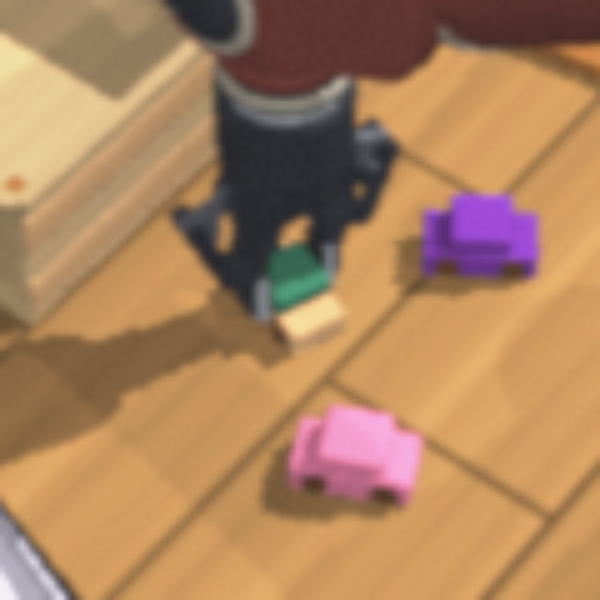

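View pics/w8.png

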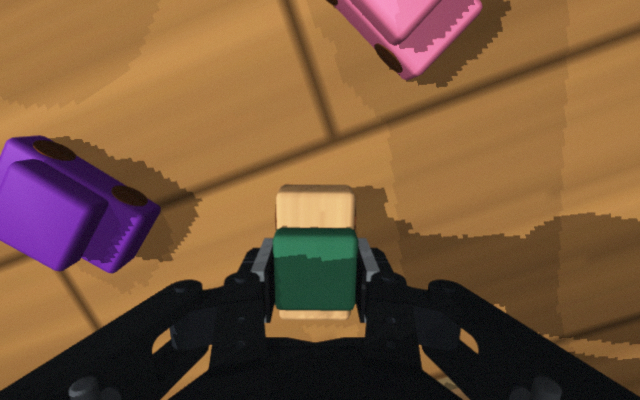

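The green car is gripped at opening 0.41. So the fingers sit about 25 mm higher than stated relative to the TCP, and I'll account for that from here on. Lifting and moving over the tray.

```bash
python3 -m crank '[{"angular":[0,0,0],"delta_pos":[0,0,-0.5],"gripper":0.1},{"angular":[0,0,0],"delta_pos":[0,0,-1],"gripper":0.1},{"angular":[0,0,0],"delta_pos":[0,0,-1],"gripper":0.1},{"angular":[0,0,0],"delta_pos":[0,0,-1],"gripper":0.1},{"angular":[0,0,0],"delta_pos":[0,0,-0.8],"gripper":0.1},{"angular":[0,0,0],"delta_pos":[0.2,1,0],"gripper":0.1},{"angular":[0,0,0],"delta_pos":[0.2,1,0],"gripper":0.1},{"angular":[0,0,0],"delta_pos":[0.2,1,0],"gripper":0.1},{"angular":[0,0,0],"delta_pos":[0.2,1,0],"gripper":0.1},{"angular":[0,0,0],"delta_pos":[0.1,1,0],"gripper":0.1},{"angular":[0,0,0],"delta_pos":[0,1,0],"gripper":0.1},{"angular":[0,0,0],"delta_pos":[0,0,0],"gripper":0.1}]'; python3 car.py wrist car_a .487 .345 .007 w9; python3 car.py wrist tray .516 .305 .003 w9b
```

```text
time: 10.95
tool_pos: [0.5004, 0.2014, 0.1304]
tool_rot: [0.0, 0.172, 0.985, 0.0]
contact_force: [-0.2, -0.4, -0.1]
gripper_width: 0.413
cand 0.98 314.705558150397 251.3590845399346 10705 d 204.2497050359398
cand 0.82 14.514899514899515 203.7013167013167 1443 d 465.1377770086938
cand 0.7 128.04689453939142 87.35869112130054 4798 d 345.96160575848046
cand 0.61 478.1516577977896 122.14265247646337 4886 d 5.8678241742043244
car_a [ 0.4892  0.3452 -0.239 ] deg 166.3044728652601 err 0.07570022710068125
units [1.9874 4.4325 3.2944] rows>= 4.432527377813642
tcp [0.4999 0.1999 0.1299] toolx [-0.9399  0.3415  0.0002] y [ 0.3415  0.9399 -0.0006] z [-0.0004 -0.0005 -1.    ] t 11.05
cand 0.95 433.68579941130014 152.71929068849164 27858 d 16.7594076060337
tray [ 0.5157  0.3049 -0.3073] deg 162.3946930566133 err 0.19231558879601118
units [0.7075 3.4858 3.4238] rows>= 3.485817219236611
tcp [0.4999 0.1994 0.1298] toolx [-0.9395  0.3426  0.0002] y [ 0.3426  0.9395 -0.0004] z [-0.0004 -0.0003 -1.    ] t 11.15
```

View pics/w9.png

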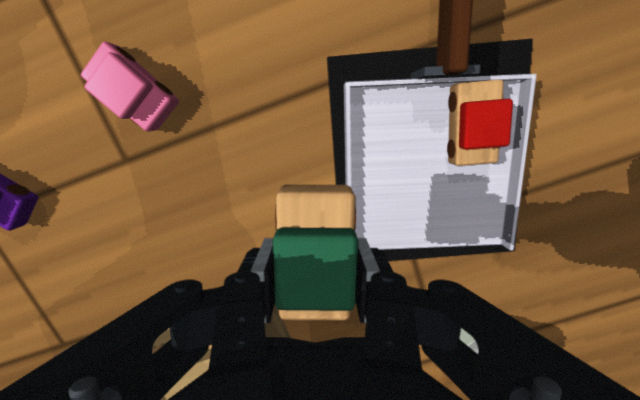

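The wrist view shows the tray at (440,165) with the red car in its back-right corner at (480,122), and the green car held squarely.

```bash
python3 -m crank '[{"angular":[0,0,0],"delta_pos":[0,1,0],"gripper":0.1},{"angular":[0,0,-0.5],"delta_pos":[0,1,0],"gripper":0.1},{"angular":[0,0,0],"delta_pos":[-0.07,1.0,0.3],"gripper":0.1},{"angular":[0,0,0],"delta_pos":[0,0,1],"gripper":0.1},{"angular":[0,0,0],"delta_pos":[0,0,1],"gripper":0.1},{"angular":[0,0,0],"delta_pos":[0,0,0.8],"gripper":0.1},{"angular":[0,0,0],"delta_pos":[0,0,0.6],"gripper":0.1},{"angular":[0,0,0],"delta_pos":[0,0,0.2],"gripper":0.1},{"angular":[0,0,0],"delta_pos":[0,0,0],"gripper":0.1}]'; python3 - <<'E'
from h import *
shot('wrist','w10');go()
E
```

```text
time: 12.28
tool_pos: [0.532, 0.2843, 0.0129]
tool_rot: [0.0, 0.152, 0.988, 0.0]
contact_force: [-0.2, -0.3, -1.2]
gripper_width: 0.41
tcp [0.5324 0.2846 0.0135] toolx [-0.9537  0.3009 -0.001 ] y [0.3009 0.9537 0.0008] z [ 0.0012  0.0005 -1.    ] t 12.325
```

View pics/w10.png

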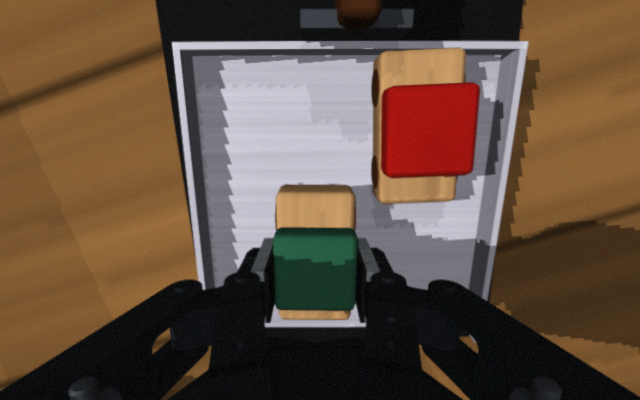

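```bash
python3 -m crank '[{"angular":[0,0,0],"delta_pos":[0,0,0.12],"gripper":0.1},{"angular":[0,0,0],"delta_pos":[0,0,0],"gripper":0.1},{"angular":[0,0,0],"delta_pos":[0,0,0],"gripper":0.6},{"angular":[0,0,0],"delta_pos":[0,0,0],"gripper":0.6},{"angular":[0,0,0],"delta_pos":[0,0,-0.3],"gripper":0.6},{"angular":[0,0,0],"delta_pos":[0,0,-1],"gripper":0.6},{"angular":[0,0,0],"delta_pos":[0,0,-1],"gripper":0.6},{"angular":[0,0,0],"delta_pos":[1,0.1,-1],"gripper":1},{"angular":[0,0,0],"delta_pos":[1,0.1,0],"gripper":1},{"angular":[0,0,0],"delta_pos":[0,0,0],"gripper":1}]'; python3 car.py wrist tray .516 .305 .003 w11; python3 car.py side tray .516 .305 .003 s11; python3 car.py scene tray .516 .305 .003 c11
```

```text
time: 13.58
tool_pos: [0.4755, 0.309, 0.1092]
tool_rot: [0.001, 0.151, 0.989, 0.0]
contact_force: [0.3, -0.2, -0.9]
gripper_width: 1.004
cand 0.67 320.30067675159233 211.43343949044586 25120 d 32.3259110943582
tray [ 0.5162  0.3047 -0.3033] deg 162.62238677329987 err 0.25415257534492564
units [-1.2922  0.2846  2.7165] rows>= 2.71651396168521
tcp [0.4766 0.3082 0.1085] toolx [-0.9539  0.3003 -0.0008] y [0.3003 0.9539 0.0002] z [ 0.0008 -0.     -1.    ] t 13.675
cand 0.75 228.1616791354946 301.55029093931836 2406 d 8.465418389089317
tray [ 0.5145  0.3049 -0.3223] deg 161.53480190623148 err 0.28408750374587954
units [-1.2224  0.2836  2.7026] rows>= 2.7026126871241174
tcp [0.477  0.3079 0.1081] toolx [-0.9536  0.3012 -0.0002] y [ 0.3012  0.9536 -0.0002] z [ 0.0001 -0.0002 -1.    ] t 13.775
cand 0.77 433.3871325568497 254.55130338325014 1803 d 0.43691484162631383
cand 0.47 279.9448244414045 158.35248518011855 2193 d 181.28352141835305
tray [ 0.5167  0.3051 -0.2675] deg 164.67141851795162 err 0.29611844737895154
units [-1.2933  0.3144  2.6941] rows>= 2.694079523295511
tcp [0.4769 0.3078 0.1078] toolx [-0.9535  0.3015  0.0002] y [ 0.3015  0.9535 -0.0004] z [-0.0003 -0.0003 -1.    ] t 13.875
```

View pics/w11.png

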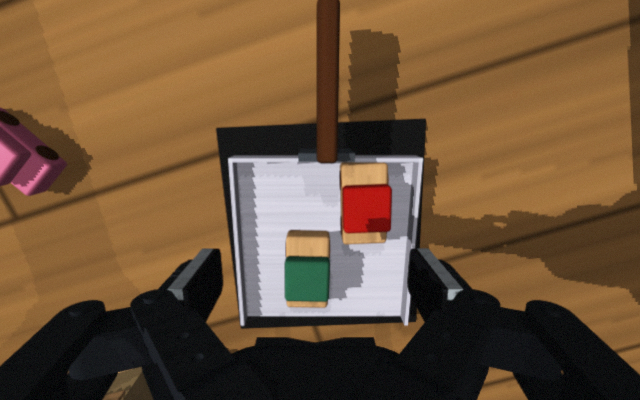

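View pics/s11.png

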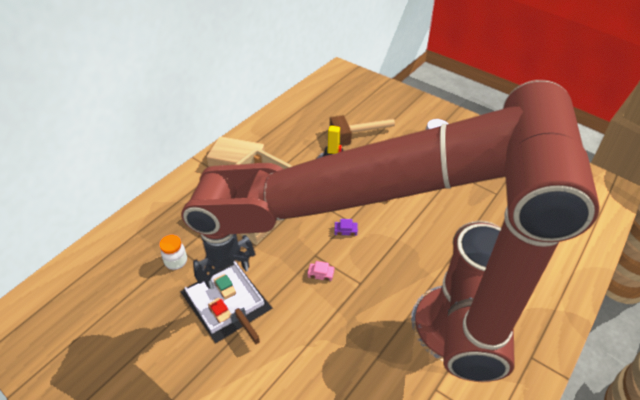

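Both cars lie flat in the tray. Now the handle's exact line and the mat corners from this view.

```bash
python3 - <<'E'
from h import *
st=state();c=cam('wrist',st);A=q2R(st['tool_rot'])
for px in [(318,60),(339,60),(317,130),(338,130)]:
    w=ray(c,px,.05); d=A.T@(w-st['tool_pos']); print(px,w,'tool',d)
print('mat');
for px in [(218,128),(425,120),(413,325),(240,327)]: print(ray(c,px,.003)[:2])
print('pan')
for px in [(230,157),(422,157)]: print(ray(c,px,.021)[:2])
ctr=np.mean([ray(c,px,.05) for px in [(317,130),(338,130)]],0);print(ctr)
go([.409,.339,.010])
E
```

```text
(318, 60) [0.383  0.3398 0.05  ] tool [0.0992 0.0022 0.0579]
(339, 60) [0.3869 0.3523 0.05  ] tool [0.0992 0.0153 0.0578]
(317, 130) [0.4234 0.3265 0.05  ] tool [0.0567 0.0016 0.0578]
(338, 130) [0.4275 0.3396 0.05  ] tool [0.0566 0.0154 0.0578]
mat
[0.3997 0.2508]
[0.4438 0.4107]
[0.6271 0.3591]
[0.5791 0.2   ]
pan
[0.4236 0.2568]
[0.468  0.3968]
[0.4255 0.333  0.05  ]
units [2.4712 0.3096 3.2615] rows>= 3.261531500407893
tcp [0.4769 0.3078 0.1078] toolx [-0.9535  0.3015  0.0002] y [ 0.3015  0.9535 -0.0004] z [-0.0003 -0.0003 -1.    ] t 13.875
```

```bash
python3 -m crank '[{"angular":[0,0,0],"delta_pos":[0.8,0.1,0.2],"gripper":1},{"angular":[0,0,0],"delta_pos":[0.8,0.1,0.2],"gripper":1},{"angular":[0,0,0],"delta_pos":[0.8,0.09,0.2],"gripper":1},{"angular":[0,0,0],"delta_pos":[0,0,0.9],"gripper":1},{"angular":[0,0,0],"delta_pos":[0,0,0.9],"gripper":1},{"angular":[0,0,0],"delta_pos":[0,0,0.5],"gripper":1},{"angular":[0,0,0],"delta_pos":[0,0,0.35],"gripper":1},{"angular":[0,0,0],"delta_pos":[0,0,0],"gripper":0.6},{"angular":[0,0,0],"delta_pos":[0,0,0],"gripper":0.4}]'; python3 - <<'E'
from h import *
shot('wrist','w12');go()
c,f=shot('side','s12')
cv2.imwrite('pics/s12z.png',cv2.resize(f[220:370,160:310,::-1],None,fx=4,fy=4))
E
```

```text
time: 15.0
tool_pos: [0.411, 0.3386, 0.0115]
tool_rot: [0.001, 0.152, 0.988, 0.001]
contact_force: [-0.4, 0.0, -0.5]
gripper_width: 0.602
tcp [0.4111 0.3387 0.0117] toolx [-0.9537  0.3009 -0.0012] y [0.3009 0.9537 0.0015] z [ 0.0016  0.001  -1.    ] t 15.05
```

View pics/w12.png

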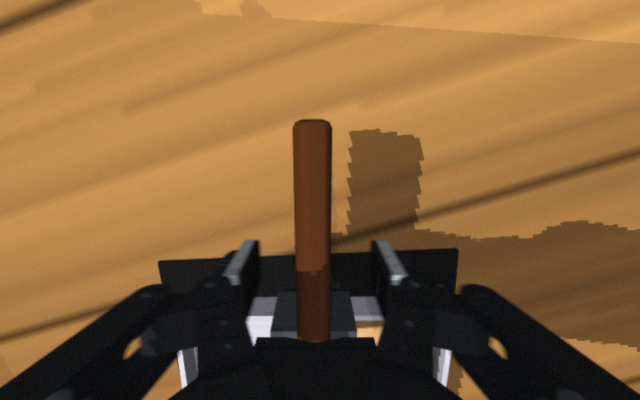

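View pics/s12z.png

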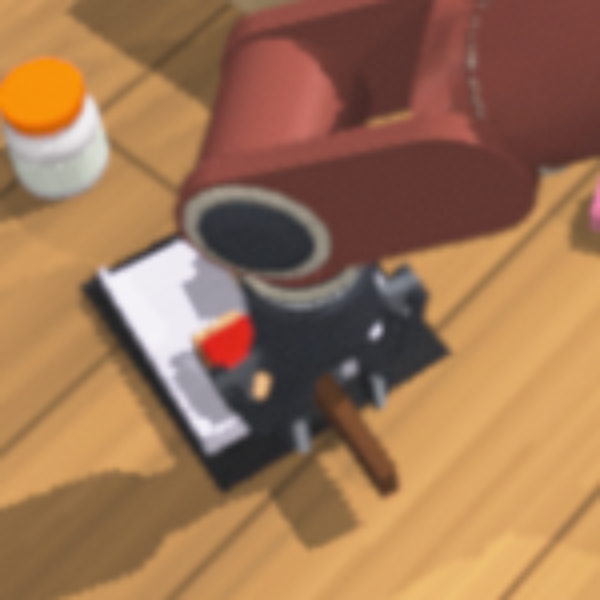

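```bash
python3 -m crank '[{"angular":[0,0,0],"delta_pos":[0,0,0],"gripper":0},{"angular":[0,0,0],"delta_pos":[0,0,0],"gripper":0},{"angular":[0,0,0],"delta_pos":[0,0,0],"gripper":0},{"angular":[0,0,0],"delta_pos":[0,0,0],"gripper":0},{"angular":[0,0,0],"delta_pos":[0,0,0],"gripper":0},{"angular":[0,0,0],"delta_pos":[0,0,-0.2],"gripper":0},{"angular":[0,0,0],"delta_pos":[0,0,-0.4],"gripper":0},{"angular":[0,0,0],"delta_pos":[0,0,-0.4],"gripper":0},{"angular":[0,0,0],"delta_pos":[0,0,0],"gripper":0},{"angular":[0,0,0],"delta_pos":[0,0,0],"gripper":0}]'; python3 - <<'E'
from h import *
shot('wrist','w13');go()
c,f=shot('side','s13')
cv2.imwrite('pics/s13z.png',cv2.resize(f[220:370,160:310,::-1],None,fx=4,fy=4))
E
```

```text
time: 16.35
tool_pos: [0.4102, 0.3381, 0.0406]
tool_rot: [-0.0, 0.152, 0.988, -0.0]
contact_force: [0.6, -0.6, -3.4]
gripper_width: 0.155
tcp [0.41   0.338  0.0402] toolx [-0.9537  0.3007  0.0005] y [ 0.3007  0.9537 -0.0006] z [-0.0007 -0.0004 -1.    ] t 16.4
```

View pics/s13z.png

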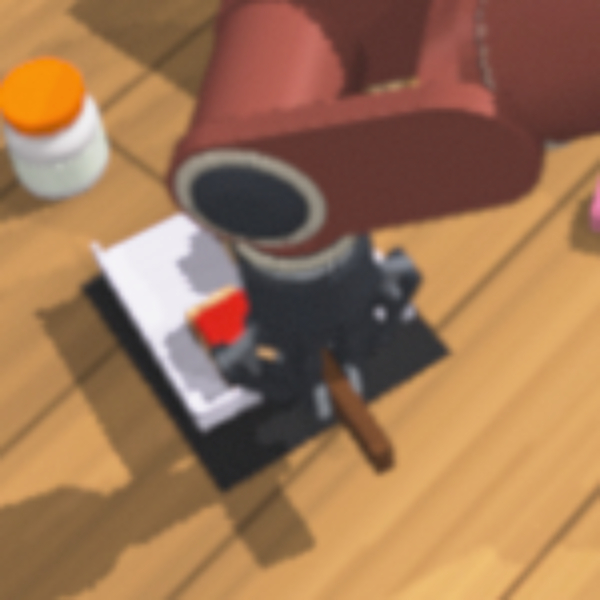

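View pics/w13.png

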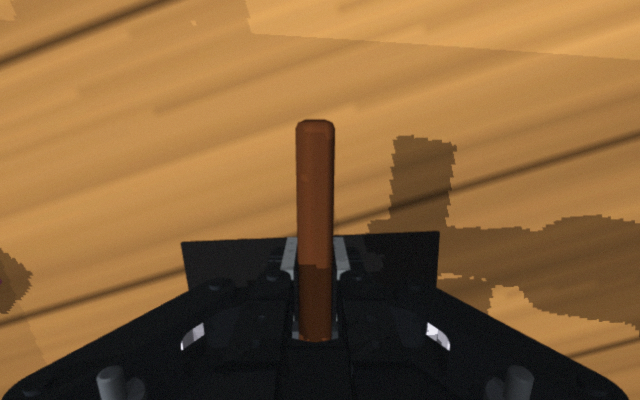

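The tray is held level and is barely sagging. Lift, and turn it toward the crate.

```bash
python3 -m crank '[{"angular":[0,0,0],"delta_pos":[0,0,-0.5],"gripper":0},{"angular":[0,0,0],"delta_pos":[0,0,-0.8],"gripper":0},{"angular":[0,0,0],"delta_pos":[0,0,-0.8],"gripper":0},{"angular":[0,0,0],"delta_pos":[0,0,-0.8],"gripper":0},{"angular":[0,0,-0.3],"delta_pos":[0,0,-0.8],"gripper":0},{"angular":[0,0,-0.6],"delta_pos":[0,0,-0.8],"gripper":0},{"angular":[0,0,-0.6],"delta_pos":[0,0,-0.8],"gripper":0},{"angular":[0,0,-0.6],"delta_pos":[0,0,-0.6],"gripper":0},{"angular":[0,0,-0.6],"delta_pos":[0,0,-0.4],"gripper":0},{"angular":[0,0,-0.6],"delta_pos":[0,0,0],"gripper":0},{"angular":[0,0,-0.4],"delta_pos":[0,0,0],"gripper":0},{"angular":[0,0,0],"delta_pos":[0,0,0],"gripper":0}]'; python3 - <<'E'
from h import *
go([.485,0,.26])
c,f=shot('side','s14')
E
```

```text
time: 17.95
tool_pos: [0.4102, 0.3381, 0.2297]
tool_rot: [-0.0, -0.009, 1.0, -0.0]
contact_force: [0.1, -0.3, -3.3]
gripper_width: 0.15
units [ -2.3002 -11.3107  -1.0099] rows>= 11.310695616576808
tcp [0.4102 0.3381 0.2297] toolx [-0.9999 -0.0172  0.0002] y [-0.0172  0.9999 -0.0002] z [-0.0002 -0.0002 -1.    ] t 17.95
```

View pics/s14.png

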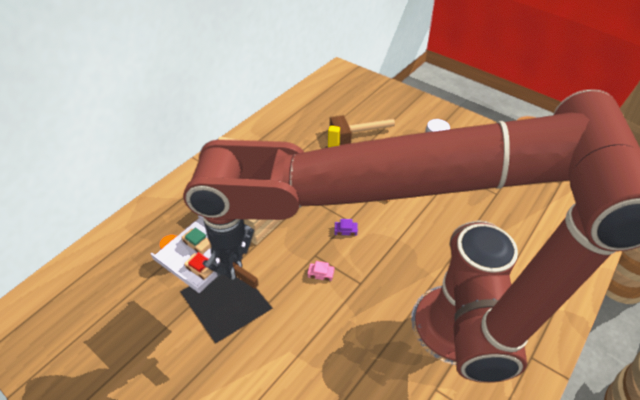

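```bash
python3 -m crank '[{"angular":[0,0,0],"delta_pos":[-0.1,-0.4,-0.05],"gripper":0},{"angular":[0,0,0],"delta_pos":[-0.2,-0.7,-0.1],"gripper":0},{"angular":[0,0,0],"delta_pos":[-0.2,-0.9,-0.1],"gripper":0},{"angular":[0,0,0],"delta_pos":[-0.2,-1,-0.1],"gripper":0},{"angular":[0,0,0],"delta_pos":[-0.2,-1,-0.1],"gripper":0},{"angular":[0,0,0],"delta_pos":[-0.2,-1,-0.1],"gripper":0},{"angular":[0,0,0],"delta_pos":[-0.2,-1,-0.1],"gripper":0},{"angular":[0,0,0],"delta_pos":[-0.2,-1,-0.1],"gripper":0},{"angular":[0,0,0],"delta_pos":[-0.2,-1,-0.1],"gripper":0},{"angular":[0,0,0],"delta_pos":[-0.2,-1,-0.1],"gripper":0},{"angular":[0,0,0],"delta_pos":[-0.2,-0.9,-0.1],"gripper":0},{"angular":[0,0,0],"delta_pos":[-0.2,-0.7,0],"gripper":0}]'; python3 -m crank '[{"angular":[0,0,0],"delta_pos":[-0.1,-0.5,0],"gripper":0},{"angular":[0,0,0],"delta_pos":[0,-0.2,0],"gripper":0},{"angular":[0,0,0],"delta_pos":[0,0,0],"gripper":0}]'; python3 - <<'E'
from h import *
go([.485,0,.26]); print(state()['joint_pos'])
c,f=shot('scene','c15')
cv2.imwrite('pics/c15z.png',f[80:330,200:480,::-1].repeat(2,0).repeat(2,1))
E
```

```text
time: 19.5
tool_pos: [0.4849, 0.0195, 0.2615]
tool_rot: [0.0, -0.008, 1.0, -0.0]
contact_force: [-0.1, -0.0, -2.6]
gripper_width: 0.151
time: 19.88
tool_pos: [0.488, 0.0004, 0.261]
tool_rot: [-0.0, -0.009, 1.0, 0.0]
contact_force: [-0.9, 1.1, -1.6]
gripper_width: 0.156
units [ 0.1007 -0.0133  0.0328] rows>= 0.10071229878116178
tcp [0.488  0.0004 0.261 ] toolx [-0.9999 -0.0171  0.0004] y [-0.0171  0.9999  0.0003] z [-0.0004  0.0003 -1.    ] t 19.875
[-0.1518 -0.3035  1.8745  0.0002  1.571  -1.7397]
```

View pics/c15z.png

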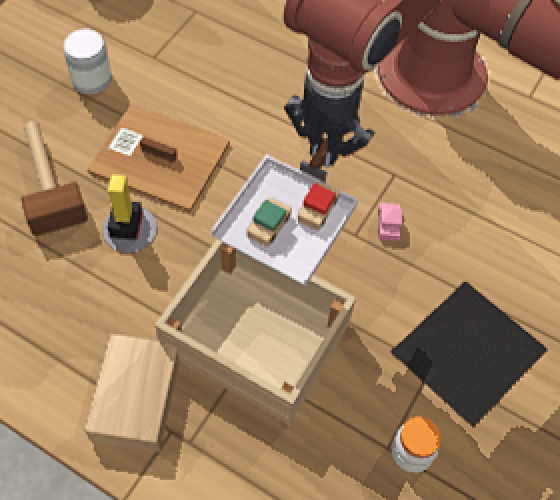

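```bash
python3 -m crank '[{"angular":[0,0.5,0],"delta_pos":[0,0,0],"gripper":0},{"angular":[0,0.8,0],"delta_pos":[0,0,0],"gripper":0},{"angular":[0,0,0],"delta_pos":[0,0,0],"gripper":0}]'; python3 -c "
from h import *
go()"
```

```text
time: 20.3
tool_pos: [0.4889, 0.001, 0.2607]
tool_rot: [-0.057, -0.009, 0.998, -0.0]
contact_force: [0.8, 0.8, -3.4]
gripper_width: 0.152
tcp [0.4889 0.001  0.2607] toolx [-0.9933 -0.0184  0.1145] y [-0.0185  0.9998  0.0002] z [-0.1145 -0.0019 -0.9934] t 20.3
```

```bash
python3 -m crank '[{"angular":[0,0.8,0],"delta_pos":[0,0,0],"gripper":0},{"angular":[0,0.8,0],"delta_pos":[0,0,0],"gripper":0},{"angular":[0,0.8,0],"delta_pos":[0,0,0],"gripper":0},{"angular":[0,0.8,0],"delta_pos":[0,0,0],"gripper":0},{"angular":[0,0.8,0],"delta_pos":[0,0,0],"gripper":0},{"angular":[0,0.8,0],"delta_pos":[0,0,0],"gripper":0},{"angular":[0,0.8,0],"delta_pos":[0,0,0],"gripper":0},{"angular":[0,0.8,0],"delta_pos":[0,0,0],"gripper":0},{"angular":[0,0.8,0],"delta_pos":[0,0,0],"gripper":0},{"angular":[0,0.5,0],"delta_pos":[0,0,0],"gripper":0},{"angular":[0,0,0],"delta_pos":[0,0,0],"gripper":0}]'; python3 -c "
from h import *
go()
c,f=shot('scene','c16')
cv2.imwrite('pics/c16z.png',f[80:330,200:480,::-1].repeat(2,0).repeat(2,1))
shot('side','s16')"
```

```text
time: 21.68
tool_pos: [0.4886, 0.0007, 0.2605]
tool_rot: [-0.383, -0.008, 0.924, -0.003]
contact_force: [-0.3, 0.7, -2.5]
gripper_width: 0.152
tcp [0.4886 0.0007 0.2605] toolx [-0.7071 -0.0128  0.707 ] y [-0.0179  0.9998  0.0002] z [-0.7068 -0.0125 -0.7073] t 21.675
```

View pics/c16z.png

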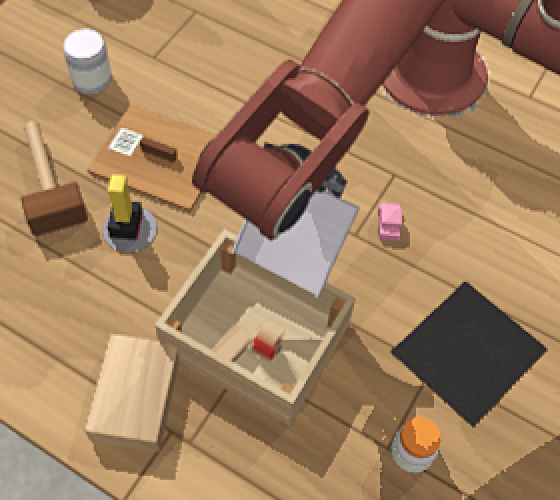

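View pics/s16.png

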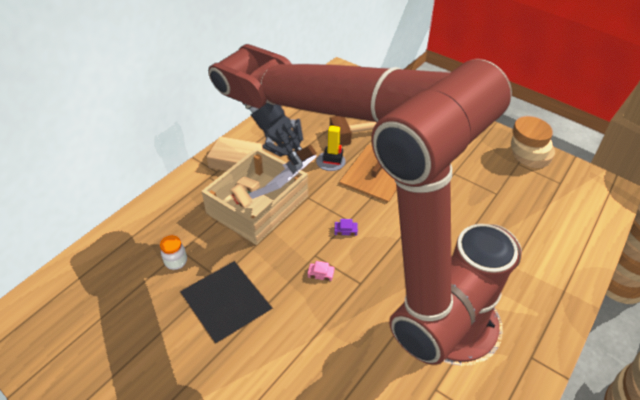

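```bash
python3 -m crank '[{"angular":[0,0,0],"delta_pos":[0,0,0],"gripper":0},{"angular":[0,0,0],"delta_pos":[0,0,0],"gripper":0},{"angular":[0,0,0],"delta_pos":[0,0,0],"gripper":0}]';python3 -c "
from h import *
c,f=shot('scene','c17')
c,g=shot('side','s17')
a=cv2.resize(f[180:300,260:390,::-1],(400,370)); b=cv2.resize(g[130:250,195:325,::-1],(400,370))
cv2.imwrite('pics/cs17.png',np.hstack([a,b]))"
```

```text
time: 22.15
tool_pos: [0.4882, 0.0005, 0.2614]
tool_rot: [-0.382, -0.008, 0.924, -0.003]
contact_force: [-0.7, 0.7, -2.8]
gripper_width: 0.154
```

View pics/cs17.png

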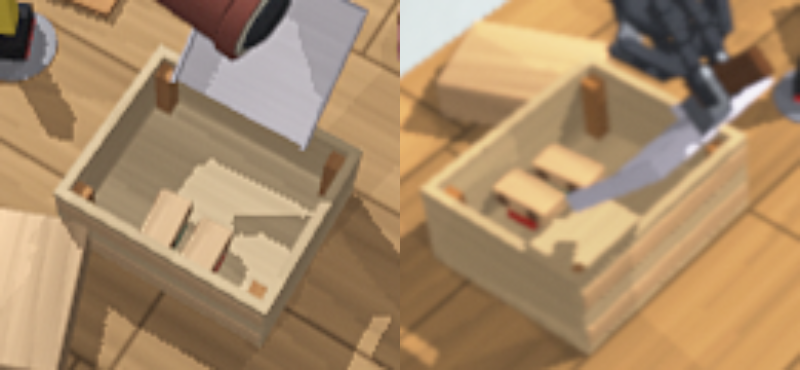

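Both cars are in the crate, upside down and lying flat, and the tray is empty. Level the tray and bring it back.

```bash
python3 -m crank '[{"angular":[0,-0.6,0],"delta_pos":[0,0,0],"gripper":0},{"angular":[0,-1,0],"delta_pos":[0,0,0],"gripper":0},{"angular":[0,-1,0],"delta_pos":[0,0,0],"gripper":0},{"angular":[0,-1,0],"delta_pos":[0,0,0],"gripper":0},{"angular":[0,-1,0],"delta_pos":[0,0,0],"gripper":0},{"angular":[0,-1,0],"delta_pos":[0,0,0],"gripper":0},{"angular":[0,-1,0],"delta_pos":[0,0,0],"gripper":0},{"angular":[0,-1,0],"delta_pos":[0,0,0],"gripper":0},{"angular":[0,-1,0],"delta_pos":[0,0,0],"gripper":0},{"angular":[0,-0.4,0],"delta_pos":[0,0,0],"gripper":0},{"angular":[0,0,0],"delta_pos":[0,0.5,0],"gripper":0},{"angular":[0,0,0],"delta_pos":[0.2,1,0],"gripper":0}]' && python3 -m crank '[{"angular":[0,0,0],"delta_pos":[0.2,1,0],"gripper":0},{"angular":[0,0,0],"delta_pos":[0.2,1,0],"gripper":0},{"angular":[0,0,0],"delta_pos":[0.2,1,0.1],"gripper":0},{"angular":[0,0,0],"delta_pos":[0.2,1,0.1],"gripper":0},{"angular":[0,0,0],"delta_pos":[0.3,1,0.1],"gripper":0},{"angular":[0,0,0],"delta_pos":[0.3,1,0.1],"gripper":0},{"angular":[0,0,0],"delta_pos":[0.3,1,0.1],"gripper":0},{"angular":[0,0,0.7],"delta_pos":[0.3,1,0.1],"gripper":0},{"angular":[0,0,1],"delta_pos":[0.2,1,0.1],"gripper":0},{"angular":[0,0,1],"delta_pos":[0,0.5,0.2],"gripper":0},{"angular":[0,0,1],"delta_pos":[0,0,0.2],"gripper":0},{"angular":[0,0,0],"delta_pos":[0,0,0],"gripper":0}]'; python3 - <<'E'
from h import *
go([.4105,.3384,.0125])
c,f=shot('side','s18')
cv2.imwrite('pics/s18z.png',cv2.resize(f[180:370,130:320,::-1],None,fx=3,fy=3))
E
```

```text
time: 23.75
tool_pos: [0.4814, 0.046, 0.2609]
tool_rot: [-0.001, -0.008, 1.0, 0.0]
contact_force: [0.1, -0.3, -3.1]
gripper_width: 0.157
time: 25.25
tool_pos: [0.4137, 0.3302, 0.2269]
tool_rot: [-0.001, 0.151, 0.989, -0.001]
contact_force: [-0.4, -0.3, -2.8]
gripper_width: 0.157
units [0.1638 0.2426 7.1468] rows>= 7.146803030616126
tcp [0.4137 0.3302 0.2269] toolx [-0.9544  0.2987  0.0026] y [ 0.2987  0.9544 -0.002 ] z [-0.003  -0.0012 -1.    ] t 25.25
```

View pics/s18z.png

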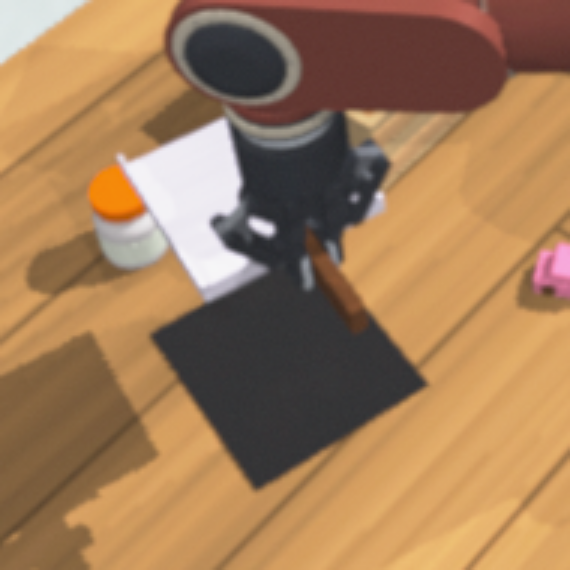

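```bash
python3 -m crank '[{"angular":[0,0,0],"delta_pos":[0.16,0.24,0.5],"gripper":0},{"angular":[0,0,0],"delta_pos":[0,0,1],"gripper":0},{"angular":[0,0,0],"delta_pos":[0,0,1],"gripper":0},{"angular":[0,0,0],"delta_pos":[0,0,1],"gripper":0},{"angular":[0,0,0],"delta_pos":[0,0,1],"gripper":0},{"angular":[0,0,0],"delta_pos":[0,0,1],"gripper":0},{"angular":[0,0,0],"delta_pos":[0,0,0.7],"gripper":0},{"angular":[0,0,0],"delta_pos":[0,0,0.5],"gripper":0},{"angular":[0,0,0],"delta_pos":[0,0,0.2],"gripper":0},{"angular":[0,0,0],"delta_pos":[0,0,0.1],"gripper":0},{"angular":[0,0,0],"delta_pos":[0,0,0],"gripper":0}]'; python3 - <<'E'
from h import *
go([.4105,.3384,.0117])
c,f=shot('side','s19')
cv2.imwrite('pics/s19z.png',cv2.resize(f[220:370,160:310,::-1],None,fx=4,fy=4))
E
```

```text
time: 26.68
tool_pos: [0.4126, 0.3381, 0.0187]
tool_rot: [0.0, 0.152, 0.988, 0.0]
contact_force: [0.4, 0.5, -2.1]
gripper_width: 0.151
units [ 0.0703 -0.0105  0.2345] rows>= 0.23448351585827268
tcp [0.4126 0.3381 0.0187] toolx [-0.9537  0.3007 -0.0008] y [0.3007 0.9537 0.0009] z [ 0.001   0.0006 -1.    ] t 26.675
```

View pics/s19z.png

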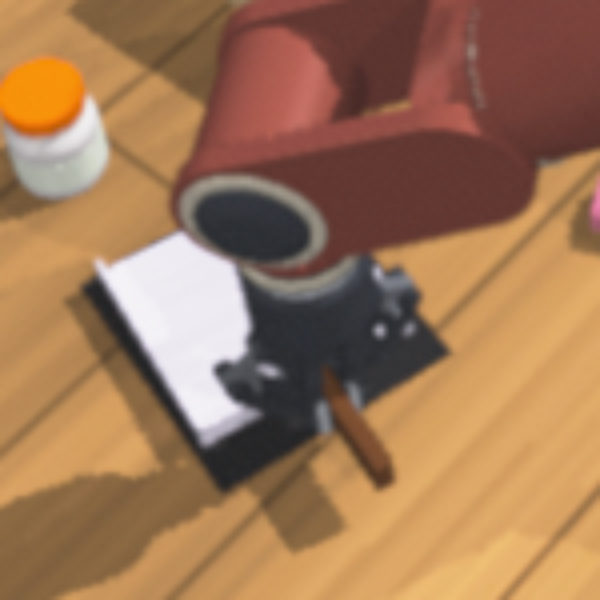

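```bash
python3 -m crank '[{"angular":[0,0,0],"delta_pos":[0.07,0,0.1],"gripper":0},{"angular":[0,0,0],"delta_pos":[0,0,0.1],"gripper":0},{"angular":[0,0,0],"delta_pos":[0,0,0.05],"gripper":0},{"angular":[0,0,0],"delta_pos":[0,0,0],"gripper":0},{"angular":[0,0,0],"delta_pos":[0,0,0],"gripper":0.5},{"angular":[0,0,0],"delta_pos":[0,0,0],"gripper":0.8},{"angular":[0,0,0],"delta_pos":[0,0,0],"gripper":1},{"angular":[0,0,0],"delta_pos":[0,0,0],"gripper":1},{"angular":[0,0,0],"delta_pos":[0,0,-0.5],"gripper":1},{"angular":[0,0,0],"delta_pos":[0,0,-1],"gripper":1},{"angular":[0,0,0],"delta_pos":[0,0,-1],"gripper":1},{"angular":[0,0,0],"delta_pos":[0,0,-1],"gripper":1}]'; python3 - <<'E'
from h import *
go()
c,f=shot('side','s20')
c,g=shot('scene','c20')
a=cv2.resize(g[200:310,380:490,::-1],(390,390)); b=cv2.resize(f[240:350,170:280,::-1],(390,390))
cv2.imwrite('pics/cs20.png',np.hstack([a,b]))
E
```

```text
time: 28.22
tool_pos: [0.4104, 0.3385, 0.1178]
tool_rot: [0.001, 0.152, 0.988, 0.0]
contact_force: [-0.2, -0.4, -0.6]
gripper_width: 1.0
tcp [0.4104 0.3385 0.1178] toolx [-0.9537  0.3007 -0.0009] y [0.3007 0.9537 0.0011] z [ 0.0012  0.0007 -1.    ] t 28.225
```

View pics/cs20.png

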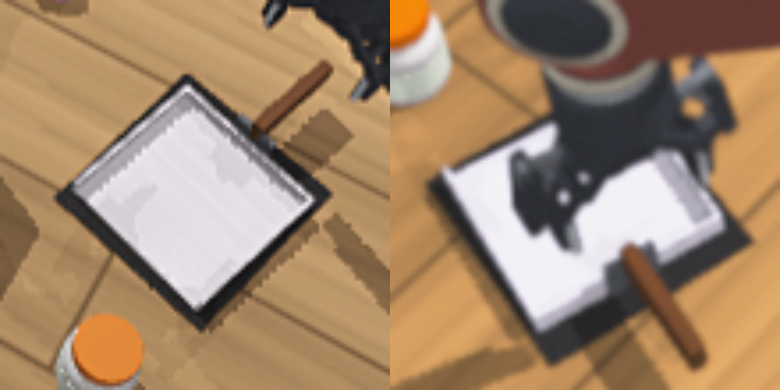

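The tray lies flat and empty on its mat. Now the lid: rise, turn the jaws and travel over.

```bash
python3 -m crank '[{"angular":[0,0,1],"delta_pos":[0,0,-0.4],"gripper":1},{"angular":[0,0,1],"delta_pos":[0,0,-0.4],"gripper":1},{"angular":[0,0,1],"delta_pos":[0,0,-0.4],"gripper":1},{"angular":[0,0,1],"delta_pos":[0,0,-0.4],"gripper":1},{"angular":[0,0,1],"delta_pos":[0,0,-0.4],"gripper":1},{"angular":[0,0,1],"delta_pos":[0,0,-0.4],"gripper":1},{"angular":[0,0,1],"delta_pos":[0,0,0],"gripper":1},{"angular":[0,0,1],"delta_pos":[0,0,0],"gripper":1},{"angular":[0,0,1],"delta_pos":[0,0,0],"gripper":1},{"angular":[0,0,1],"delta_pos":[0,0,0],"gripper":1},{"angular":[0,0,1],"delta_pos":[0,0,0],"gripper":1},{"angular":[0,0,1],"delta_pos":[0,0,0],"gripper":1}]' && python3 -m crank '[{"angular":[0,0,0.9],"delta_pos":[0,0,0],"gripper":1},{"angular":[0,0,0],"delta_pos":[-1,0,0],"gripper":1},{"angular":[0,0,0],"delta_pos":[-1,0,0],"gripper":1},{"angular":[0,0,0],"delta_pos":[-1,0,0],"gripper":1},{"angular":[0,0,0],"delta_pos":[-1,0,0],"gripper":1},{"angular":[0,0,0],"delta_pos":[-1,0,0],"gripper":1},{"angular":[0,0,0],"delta_pos":[-1,0,0],"gripper":1},{"angular":[0,0,0],"delta_pos":[-1,0,0],"gripper":1},{"angular":[0,0,0],"delta_pos":[-1,0,0],"gripper":1},{"angular":[0,0,0],"delta_pos":[-1,0,0],"gripper":1},{"angular":[0,0,0],"delta_pos":[-1,0,0],"gripper":1},{"angular":[0,0,0],"delta_pos":[-1,0,0],"gripper":1}]'; python3 -c "
from h import *
go([.462,-.337,.19])"
```

```text
time: 29.82
tool_pos: [0.4098, 0.3381, 0.1869]
tool_rot: [-0.0, 0.627, 0.779, -0.0]
contact_force: [-0.2, 0.0, 0.2]
gripper_width: 0.999
time: 31.32
tool_pos: [0.4557, 0.0106, 0.187]
tool_rot: [-0.0, 0.656, 0.755, -0.0]
contact_force: [-0.2, 0.1, 0.3]
gripper_width: 1.003
units [-11.5039  -1.4049  -0.1005] rows>= 11.503861175780756
tcp [0.4557 0.0106 0.187 ] toolx [-0.1391  0.9903  0.0002] y [ 0.9903  0.1391 -0.0006] z [-0.0006  0.0001 -1.    ] t 31.325
```

```bash
python3 -m crank '[{"angular":[0,0,0],"delta_pos":[-1,-0.15,0],"gripper":1},{"angular":[0,0,0],"delta_pos":[-1,-0.15,0],"gripper":1},{"angular":[0,0,0],"delta_pos":[-1,-0.15,0],"gripper":1},{"angular":[0,0,0],"delta_pos":[-1,-0.15,0],"gripper":1},{"angular":[0,0,0],"delta_pos":[-1,-0.15,0],"gripper":1},{"angular":[0,0,0],"delta_pos":[-1,-0.15,0],"gripper":1},{"angular":[0,0,0],"delta_pos":[-1,-0.15,0],"gripper":1},{"angular":[0,0,0],"delta_pos":[-1,-0.15,0],"gripper":1},{"angular":[0,0,0],"delta_pos":[-1,-0.15,0],"gripper":1},{"angular":[0,0,0],"delta_pos":[0,0,0],"gripper":1}]'; for c in wrist scene side; do python3 car.py $c lid .462 -.337 0 l21$c; done
```

```text
time: 32.58
tool_pos: [0.453, -0.2626, 0.1869]
tool_rot: [-0.001, 0.657, 0.754, -0.0]
contact_force: [0.4, -0.2, -0.1]
gripper_width: 1.004
cand 0.56 279.86349488661625 158.48065807025344 2249 d 1.5174540038085655
cand 0.48 435.93261231281195 253.00915141430949 2404 d 183.6376585894532
cand 0.22 243.75302245250433 111.12435233160622 579 d 58.11219144059024
lid [ 0.4618 -0.3358  0.1378] deg 7.897345159638216 err 0.03446790176647996
units [-2.5286 -0.0725  5.4395] rows>= 5.439466286992342
tcp [ 0.4534 -0.2605  0.1872] toolx [-0.1399  0.9902  0.0007] y [ 0.9902  0.1399 -0.0003] z [-0.0004  0.0007 -1.    ] t 32.775
cand 0.6 375.49854711498546 173.23910336239103 2409 d 3.450674342536531
lid [ 0.4612 -0.3343  0.164 ] deg 9.394194182799309 err 0.07559478127398311
units [-2.4716 -0.0917  5.4501] rows>= 5.450149277935896
tcp [ 0.4536 -0.2606  0.1875] toolx [-0.1403  0.9901  0.0002] y [ 0.9901  0.1403 -0.    ] z [-0.      0.0002 -1.    ] t 32.875Traceback (most recent call last):
  File "car.py", line 11, in <module>
    p,e=fit([(c,best[1])],M[k],[x,y,0],z,1); print(t,p,'deg',np.degrees(p[2])%180,'err',e)
                ~~~~^^^
TypeError: 'NoneType' object is not subscriptable
```

View pics/l21wrist.png

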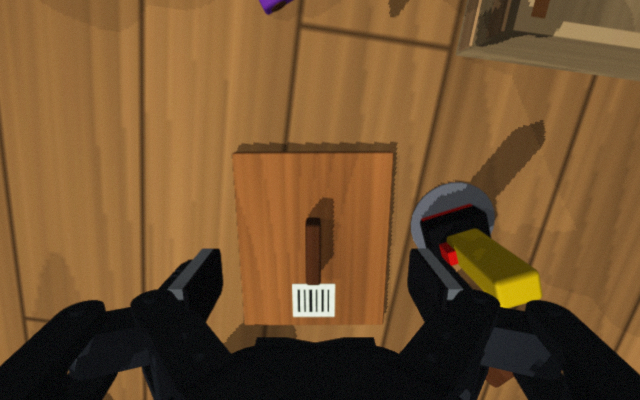

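```bash
python3 - <<'E'
from h import *
st=state();c=cam('wrist',st);A=q2R(st['tool_rot'])
f=cv2.imread('pics/l21wrist.png'); cv2.imwrite('pics/l21z.png',cv2.resize(f[140:340,220:420],None,fx=4,fy=4)[:600,:800])
for px,z in [((314,220),.04),((313,283),.04),((233,153),.012),((394,153),.012),((384,325),.012),((246,325),.012),((292,284),.013),((335,284),.013),((335,317),.013),((292,317),.013)]:
    w=ray(c,px,z); print(px,w,A.T@(w-st['tool_pos']))
E
```

```text
(314, 220) [ 0.4586 -0.2954  0.04  ] [-0.0352  0.0002  0.1475]
(313, 283) [ 0.4675 -0.3661  0.04  ] [-0.1065 -0.001   0.1475]
(233, 153) [ 0.3657 -0.2435  0.012 ] [ 0.0292 -0.0846  0.1755]
(394, 153) [ 0.5325 -0.22    0.012 ] [0.0291 0.0838 0.1755]
(384, 325) [ 0.5636 -0.4271  0.012 ] [-0.1804  0.0856  0.1755]
(246, 325) [ 0.3962 -0.4507  0.012 ] [-0.1803 -0.0834  0.1755]
(292, 284) [ 0.4453 -0.3863  0.013 ] [-0.1234 -0.0258  0.1745]
(335, 284) [ 0.4952 -0.3793  0.013 ] [-0.1234  0.0245  0.1745]
(335, 317) [ 0.5022 -0.4235  0.013 ] [-0.1682  0.0253  0.1745]
(292, 317) [ 0.4507 -0.4308  0.013 ] [-0.1681 -0.0267  0.1745]
```

View pics/l21z.png

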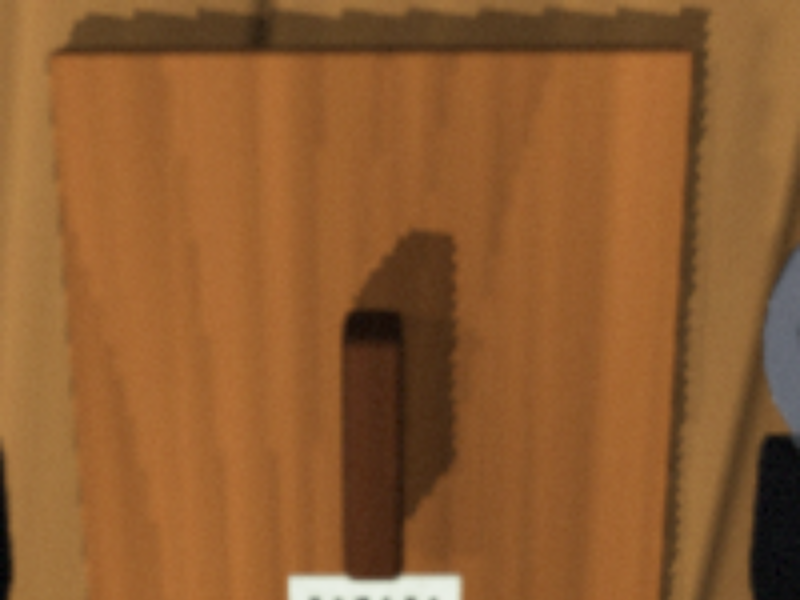

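```bash
python3 -m crank '[{"angular":[0,0,0],"delta_pos":[-0.84,0,0.5],"gripper":1},{"angular":[0,0,0],"delta_pos":[-0.84,0,0.8],"gripper":1},{"angular":[0,0,0],"delta_pos":[-0.84,0,1],"gripper":1},{"angular":[0,0,0],"delta_pos":[0,0,1],"gripper":1},{"angular":[0,0,0],"delta_pos":[0,0,1],"gripper":1},{"angular":[0,0,0],"delta_pos":[0,0,0.8],"gripper":1},{"angular":[0,0,0],"delta_pos":[0,0,0.5],"gripper":0.8},{"angular":[0,0,0],"delta_pos":[0,0,0.25],"gripper":0.5},{"angular":[0,0,0],"delta_pos":[0,0,0],"gripper":0.5},{"angular":[0,0,0],"delta_pos":[0,0,0],"gripper":0.5}]'; python3 -c "
from h import *
go([.4635,-.3345,.009])
shot('wrist','w22')"
```

```text
time: 34.12
tool_pos: [0.4648, -0.3369, 0.0133]
tool_rot: [0.001, 0.656, 0.755, -0.0]
contact_force: [-0.9, -0.0, -0.6]
gripper_width: 0.499
units [ 0.0852 -0.0307  0.143 ] rows>= 0.14300481510832533
tcp [ 0.4648 -0.3369  0.0133] toolx [-0.1393  0.9903 -0.0016] y [0.9903 0.1393 0.0013] z [ 0.0015 -0.0014 -1.    ] t 34.125
```

View pics/w22.png

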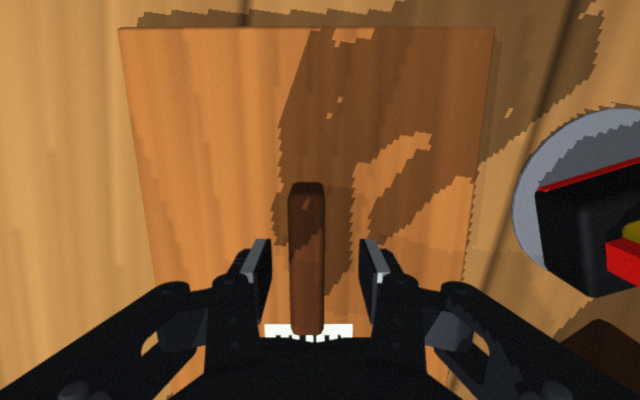

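The handle sits about 4 mm left of the jaw centre (px 306 against 315), so I'll correct that, close and lift.

```bash
python3 -m crank '[{"angular":[0,0,0],"delta_pos":[0.08,-0.13,0.1],"gripper":0.5},{"angular":[0,0,0],"delta_pos":[0,0,0],"gripper":0.3},{"angular":[0,0,0],"delta_pos":[0,0,0],"gripper":0},{"angular":[0,0,0],"delta_pos":[0,0,0],"gripper":0},{"angular":[0,0,0],"delta_pos":[0,0,0],"gripper":0},{"angular":[0,0,0],"delta_pos":[0,0,0],"gripper":0},{"angular":[0,0,0],"delta_pos":[0,0,-0.3],"gripper":0},{"angular":[0,0,0],"delta_pos":[0,0,-0.7],"gripper":0},{"angular":[0,0,0],"delta_pos":[0,0,-1],"gripper":0},{"angular":[0,0,0],"delta_pos":[0,0,-1],"gripper":0},{"angular":[0,0,0],"delta_pos":[0,0,-1],"gripper":0},{"angular":[0,0,0],"delta_pos":[0,0,-1],"gripper":0}]';  python3 -m crank '[{"angular":[0,0,0],"delta_pos":[0,0,-1],"gripper":0},{"angular":[0,0,0],"delta_pos":[0,0,0],"gripper":0}]'; python3 -c "
from h import *
go([.673,.0035,.2])
shot('wrist','w23')"
```

```text
time: 35.67
tool_pos: [0.4595, -0.334, 0.1596]
tool_rot: [-0.0, 0.656, 0.755, 0.0]
contact_force: [0.8, -0.6, -2.5]
gripper_width: 0.174
time: 35.92
tool_pos: [0.4611, -0.3356, 0.192]
tool_rot: [0.003, 0.656, 0.755, -0.0]
contact_force: [0.6, -0.4, -3.4]
gripper_width: 0.175
units [10.208   8.57   -0.2817] rows>= 10.207988023362244
tcp [ 0.4611 -0.3356  0.192 ] toolx [-0.1392  0.9903 -0.0045] y [0.9903 0.1392 0.0037] z [ 0.0043 -0.004  -1.    ] t 35.925
```

View pics/w23.png

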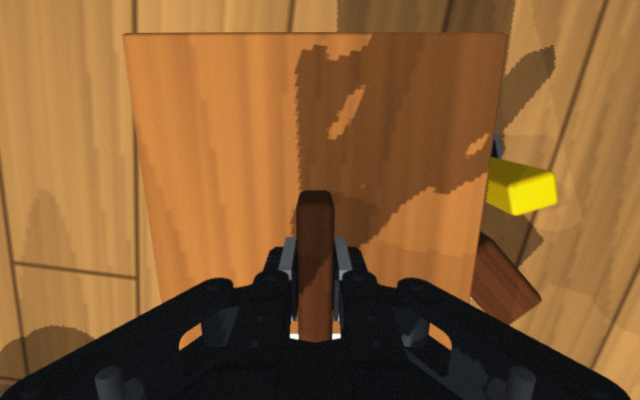

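```bash
cat > lidt.py <<'E'
from h import *
# lid corners seen by wrist, in tool frame (lid top plane at tool z = zt)
def toolpt(px,zt):
    m=camera_model('wrist');K=np.array(m['camera_matrix']);d=np.array(m['dist_coeffs']);T=np.array(m['mount'])
    u=cv2.undistortPoints(np.array(px,float).reshape(1,1,2),K,d).ravel(); v=T[:3,:3]@[u[0],u[1],1]; o=T[:3,3]; return o+v*(zt-o[2])/v[2]
if __name__=='__main__':
    for px in [(124,34),(503,34),(158,290),(474,290)]: print(px,toolpt(px,-.0017))
E
python3 lidt.py; python3 - <<'E'
import cv2
f=cv2.imread('pics/w23.png'); cv2.imwrite('pics/w23z.png',cv2.resize(f[20:320,100:520],(800,571)))
E
```

```text
(124, 34) [ 0.1013 -0.0824 -0.0017]
(503, 34) [ 0.1011  0.0835 -0.0017]
(158, 290) [-0.0246 -0.0841 -0.0017]
(474, 290) [-0.0247  0.0874 -0.0017]
```

View pics/w23z.png

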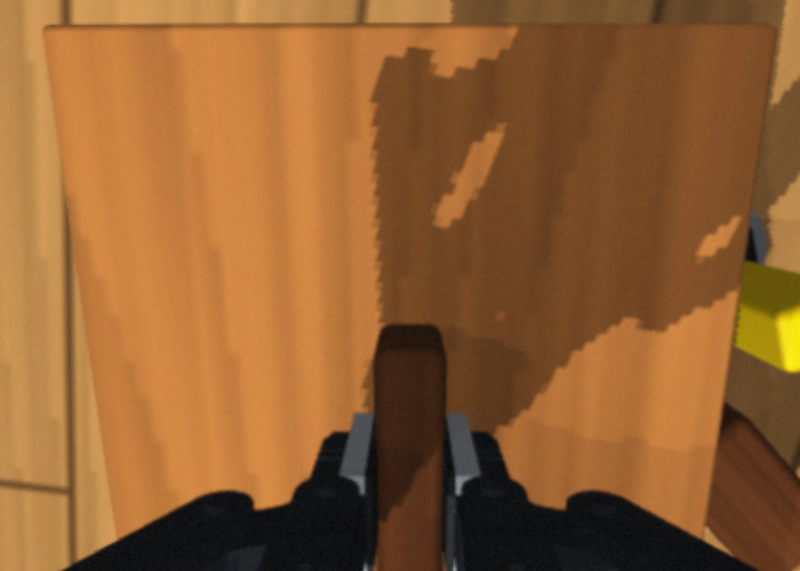

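```bash
python3 -m crank '[{"angular":[0,0,0.7],"delta_pos":[0,0,-0.1],"gripper":0},{"angular":[0,0,0.7],"delta_pos":[0.2,0.1,-0.1],"gripper":0},{"angular":[0,0,0],"delta_pos":[0.5,0.3,0],"gripper":0},{"angular":[0,0,0],"delta_pos":[1,0.6,0],"gripper":0},{"angular":[0,0,0],"delta_pos":[1,0.7,0],"gripper":0},{"angular":[0,0,0],"delta_pos":[1,0.7,0],"gripper":0},{"angular":[0,0,0],"delta_pos":[1,0.7,0],"gripper":0},{"angular":[0,0,0],"delta_pos":[1,0.7,0],"gripper":0},{"angular":[0,0,0],"delta_pos":[1,0.7,0],"gripper":0},{"angular":[0,0,0],"delta_pos":[1,0.7,0],"gripper":0},{"angular":[0,0,0],"delta_pos":[1,0.7,0],"gripper":0},{"angular":[0,0,0],"delta_pos":[1,0.7,0],"gripper":0}]'; python3 -m crank '[{"angular":[0,0,0],"delta_pos":[1,0.5,0],"gripper":0},{"angular":[0,0,0],"delta_pos":[0.5,0.2,0],"gripper":0},{"angular":[0,0,0],"delta_pos":[0,0,0],"gripper":0},{"angular":[0,0,0],"delta_pos":[0,0,0],"gripper":0}]'; python3 -c "
from h import *
go([.6735,.0034,.17])"
```

```text
time: 37.48
tool_pos: [0.6521, -0.0376, 0.193]
tool_rot: [-0.001, 0.7, 0.714, -0.001]
contact_force: [0.9, -0.4, -2.4]
gripper_width: 0.172
time: 37.98
tool_pos: [0.672, 0.0047, 0.1946]
tool_rot: [-0.0, 0.701, 0.713, -0.001]
contact_force: [-0.0, 0.1, -2.9]
gripper_width: 0.167
units [-0.0442  0.0493  0.8206] rows>= 0.8205505356811214
tcp [0.672  0.0047 0.1946] toolx [-0.0171  0.9999 -0.0005] y [ 0.9999  0.0171 -0.001 ] z [-0.001  -0.0005 -1.    ] t 37.975
```

```bash
python3 -m crank '[{"angular":[0,0,0],"delta_pos":[-0.04,0.05,0.6],"gripper":0},{"angular":[0,0,0],"delta_pos":[0,0,0.8],"gripper":0},{"angular":[0,0,0],"delta_pos":[0,0,0.7],"gripper":0},{"angular":[0,0,0],"delta_pos":[0,0,0.4],"gripper":0},{"angular":[0,0,0],"delta_pos":[0,0,0],"gripper":0}]'; python3 -c "
from h import *
go([.6735,.0034,.11])
shot('wrist','w24')
c,f=shot('scene','c24')
c,g=shot('side','s24')
a=cv2.resize(f[180:300,260:390,::-1],(400,370)); b=cv2.resize(g[130:250,195:325,::-1],(400,370))
cv2.imwrite('pics/cs24.png',np.hstack([a,b]))"
```

```text
time: 38.6
tool_pos: [0.6731, 0.0042, 0.1183]
tool_rot: [-0.001, 0.701, 0.713, -0.001]
contact_force: [0.3, 1.1, -2.8]
gripper_width: 0.175
units [-0.0258  0.0134  0.2761] rows>= 0.2760964241870406
tcp [0.6731 0.0042 0.1183] toolx [-0.0172  0.9999  0.0003] y [ 0.9998  0.0172 -0.0029] z [-0.0029  0.0003 -1.    ] t 38.6
```

View pics/w24.png

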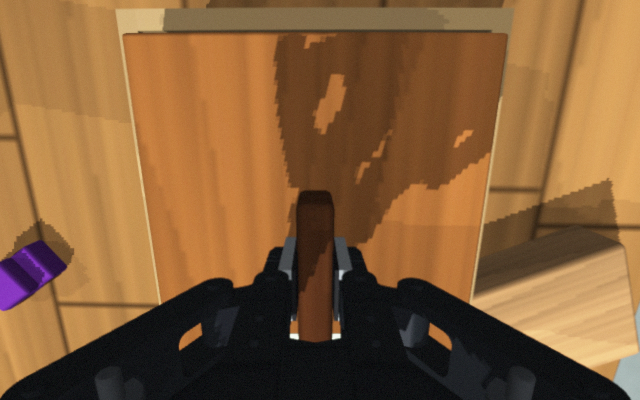

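View pics/cs24.png

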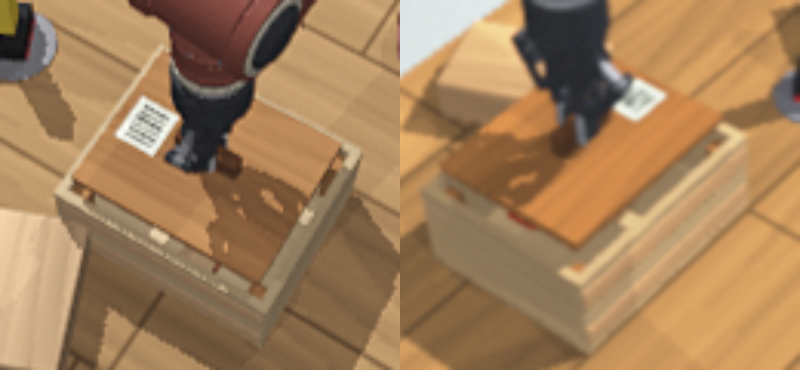

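```bash
python3 - <<'E'
from lidt import *
f=cv2.imread('pics/w24.png'); cv2.imwrite('pics/w24z.png',np.vstack([cv2.resize(f[0:70,90:250],(800,350),interpolation=0)[:290],cv2.resize(f[0:70,390:550],(800,350),interpolation=0)[:290]]))
for px in [(117,10),(513,10),(120,60),(137,200)]: print('crate',toolpt(px,.0233))
for px in [(125,34),(506,34)]: print('lid',toolpt(px,-.0017))
E
```

```text
crate [ 0.1183 -0.0982  0.0233]
crate [0.1181 0.1007 0.0233]
crate [ 0.095  -0.1004  0.0233]
crate [ 0.0194 -0.1027  0.0233]
lid [ 0.1014 -0.082  -0.0017]
lid [ 0.1013  0.0848 -0.0017]
```

View pics/w24z.png

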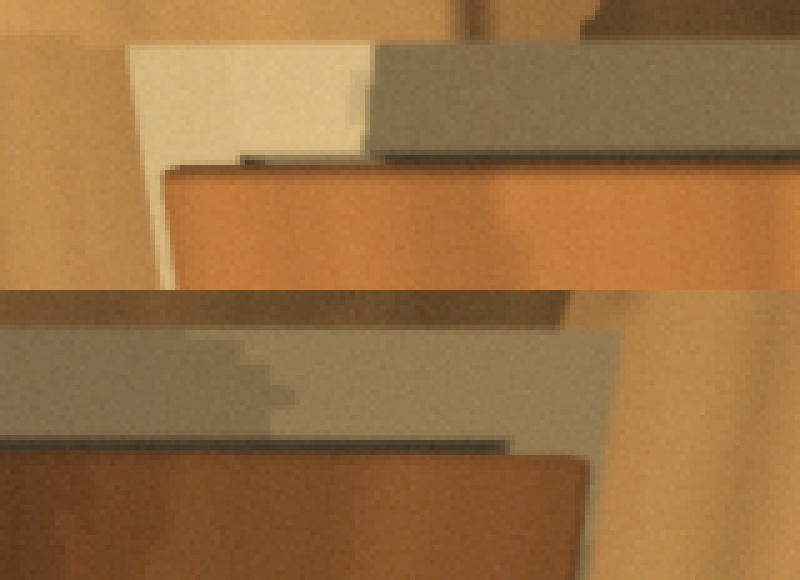

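The lid and rim centres agree to within about 1 mm. Lowering it in.

```bash
python3 -m crank '[{"angular":[0,0,0],"delta_pos":[0,0,0.2],"gripper":0},{"angular":[0,0,0],"delta_pos":[0,0,0.2],"gripper":0},{"angular":[0,0,0],"delta_pos":[0,0,0.15],"gripper":0},{"angular":[0,0,0],"delta_pos":[0,0,0],"gripper":0}]';python3 -m crank '[{"angular":[0,0,0],"delta_pos":[0,0,0.1],"gripper":0},{"angular":[0,0,0],"delta_pos":[0,0,0.1],"gripper":0},{"angular":[0,0,0],"delta_pos":[0,0,0],"gripper":0}]'
```

```text
time: 39.25
tool_pos: [0.6736, 0.0043, 0.1027]
tool_rot: [-0.001, 0.701, 0.713, -0.0]
contact_force: [-0.9, 0.2, -3.7]
gripper_width: 0.174
time: 39.62
tool_pos: [0.6738, 0.0043, 0.0972]
tool_rot: [-0.0, 0.701, 0.713, -0.0]
contact_force: [0.2, 0.1, -3.1]
gripper_width: 0.171
```

```bash
for i in 1 2; do python3 -m crank '[{"angular":[0,0,0],"delta_pos":[0,0,0.06],"gripper":0},{"angular":[0,0,0],"delta_pos":[0,0,0],"gripper":0}]'; done
```

```text
time: 39.88
tool_pos: [0.674, 0.0043, 0.0957]
tool_rot: [-0.0, 0.701, 0.713, -0.0]
contact_force: [-0.1, -0.1, -3.0]
gripper_width: 0.172
time: 40.12
tool_pos: [0.674, 0.0043, 0.0938]
tool_rot: [-0.0, 0.701, 0.713, -0.0]
contact_force: [-0.4, -0.1, -3.3]
gripper_width: 0.174
```

```bash
for i in 1 2; do python3 -m crank '[{"angular":[0,0,0],"delta_pos":[0,0,0.04],"gripper":0},{"angular":[0,0,0],"delta_pos":[0,0,0],"gripper":0}]'; done
```

```text
time: 40.38
tool_pos: [0.674, 0.0043, 0.0926]
tool_rot: [-0.0, 0.701, 0.713, -0.0]
contact_force: [0.4, -0.6, -3.0]
gripper_width: 0.173
time: 40.62
tool_pos: [0.6742, 0.0043, 0.0923]
tool_rot: [0.0, 0.701, 0.713, 0.0]
contact_force: [-1.8, -0.4, 1.9]
gripper_width: 0.176
```

Contact. Press in small steps up to about 10 N.

```bash
python3 -m crank '[{"angular":[0,0,0],"delta_pos":[0,0,0.02],"gripper":0},{"angular":[0,0,0],"delta_pos":[0,0,0],"gripper":0}]';python3 -m crank '[{"angular":[0,0,0],"delta_pos":[0,0,0.02],"gripper":0},{"angular":[0,0,0],"delta_pos":[0,0,0],"gripper":0}]'
```

```text
time: 40.88
tool_pos: [0.6743, 0.0042, 0.0923]
tool_rot: [0.0, 0.701, 0.713, 0.0]
contact_force: [-4.2, 0.5, 5.3]
gripper_width: 0.175
time: 41.12
tool_pos: [0.6743, 0.0043, 0.0923]
tool_rot: [0.0, 0.701, 0.713, 0.0]
contact_force: [-5.0, 0.1, 7.1]
gripper_width: 0.175
```

```bash
python3 -m crank '[{"angular":[0,0,0],"delta_pos":[0,0,0.03],"gripper":0},{"angular":[0,0,0],"delta_pos":[0,0,0],"gripper":0},{"angular":[0,0,0],"delta_pos":[0,0,0],"gripper":0}]'
```

```text
time: 41.5
tool_pos: [0.6743, 0.0043, 0.0923]
tool_rot: [0.0, 0.701, 0.713, -0.0]
contact_force: [-8.3, 0.6, 10.1]
gripper_width: 0.173
```

```bash
python3 -m crank '[{"angular":[0,0,0],"delta_pos":[0,0,0.01],"gripper":0},{"angular":[0,0,0],"delta_pos":[0,0,0],"gripper":0},{"angular":[0,0,0],"delta_pos":[0,0,0],"gripper":0},{"angular":[0,0,0],"delta_pos":[0,0,0],"gripper":0}]'; python3 -m crank '[{"angular":[0,0,0],"delta_pos":[0,0,-0.08],"gripper":0},{"angular":[0,0,0],"delta_pos":[0,0,0],"gripper":0.4},{"angular":[0,0,0],"delta_pos":[0,0,0],"gripper":0.8},{"angular":[0,0,0],"delta_pos":[0,0,0],"gripper":1},{"angular":[0,0,0],"delta_pos":[0,0,-0.5],"gripper":1},{"angular":[0,0,0],"delta_pos":[0,0,-1],"gripper":1},{"angular":[0,0,0],"delta_pos":[0,0,-1],"gripper":1},{"angular":[0,0,0],"delta_pos":[0,0,-1],"gripper":1},{"angular":[0,0,0],"delta_pos":[0,0,-1],"gripper":1},{"angular":[0,0,0],"delta_pos":[0,0,0],"gripper":1}]'; python3 -c "
from h import *
go()
shot('wrist','w25')
c,f=shot('scene','c25')
c,g=shot('side','s25')
a=cv2.resize(f[180:300,260:390,::-1],(400,370)); b=cv2.resize(g[130:250,195:325,::-1],(400,370))
cv2.imwrite('pics/cs25.png',np.hstack([a,b]))"
```

```text
time: 42.0
tool_pos: [0.6743, 0.0043, 0.0923]
tool_rot: [0.0, 0.701, 0.713, -0.0]
contact_force: [-8.7, -0.3, 12.1]
gripper_width: 0.172
time: 43.25
tool_pos: [0.6762, 0.0041, 0.2317]
tool_rot: [0.003, 0.701, 0.713, 0.003]
contact_force: [-0.8, -1.1, 0.7]
gripper_width: 1.001
tcp [0.6762 0.0041 0.2317] toolx [-0.0175  0.9998 -0.001 ] y [0.9998 0.0175 0.0081] z [ 0.0081 -0.0008 -1.    ] t 43.25
```

View pics/w25.png

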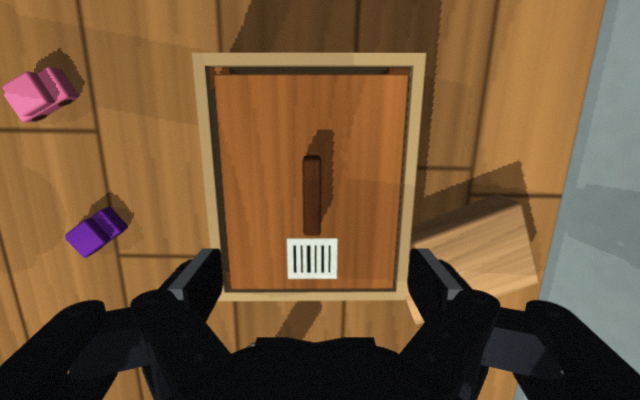

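View pics/cs25.png

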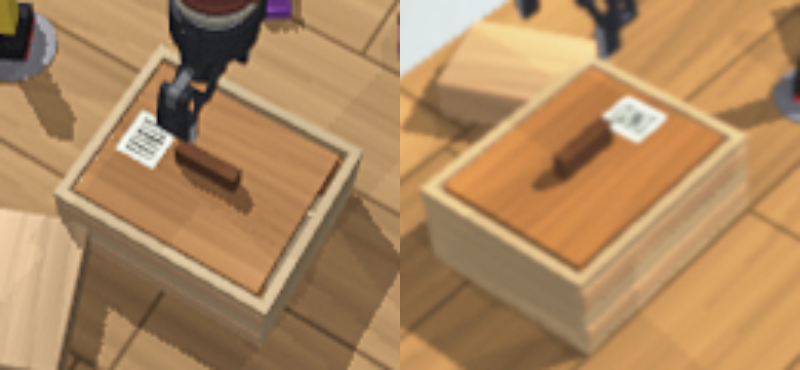

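The lid sits flush in the mouth with the label at (312,258) in the wrist view. Go to the scanner.

```bash
python3 - <<'E'
from lidt import *
st=state();c=cam('wrist',st)
for px in [(312,258),(287,238),(337,238),(338,279),(288,279)]: print(ray(c,px,.096))
print('handle',ray(c,(312,157),.123),ray(c,(312,234),.123))
E
python3 -m crank '[{"angular":[0,0,-0.96],"delta_pos":[0,0,0],"gripper":1},{"angular":[0,0,-0.96],"delta_pos":[0,0,0],"gripper":1},{"angular":[0,0,-0.96],"delta_pos":[0,0,0],"gripper":1},{"angular":[0,0,-0.96],"delta_pos":[0,0,0],"gripper":1},{"angular":[0,0,-0.96],"delta_pos":[0,0,0],"gripper":1},{"angular":[0,0,-0.96],"delta_pos":[0,0,0],"gripper":1},{"angular":[0,0,-0.96],"delta_pos":[0,0,0],"gripper":1},{"angular":[0,0,0],"delta_pos":[-0.56,-0.94,0],"gripper":1},{"angular":[0,0,0],"delta_pos":[-0.56,-0.94,0],"gripper":1},{"angular":[0,0,0],"delta_pos":[-0.56,-0.94,0],"gripper":1},{"angular":[0,0,0],"delta_pos":[-0.56,-0.94,0],"gripper":1},{"angular":[0,0,0],"delta_pos":[-0.56,-0.94,0],"gripper":1}]'; python3 -m crank '[{"angular":[0,0,0],"delta_pos":[-0.56,-0.94,0],"gripper":1},{"angular":[0,0,0],"delta_pos":[-0.56,-0.94,0],"gripper":1},{"angular":[0,0,0],"delta_pos":[-0.56,-0.94,0],"gripper":1},{"angular":[0,0,0],"delta_pos":[0,0,0],"gripper":1},{"angular":[0,0,0],"delta_pos":[0,0,0],"gripper":1}]'; for c in wrist scene side; do python3 car.py $c scanner .614 -.302 .003 sc26$c; done
```

```text
[ 0.6727 -0.064   0.096 ]
[ 0.6482 -0.0434  0.096 ]
[ 0.6966 -0.0425  0.096 ]
[ 0.6991 -0.0866  0.096 ]
[ 0.6489 -0.0875  0.096 ]
handle [0.6715 0.0386 0.123 ] [ 0.6725 -0.0283  0.123 ]
time: 44.9
tool_pos: [0.6043, -0.1455, 0.2242]
tool_rot: [-0.002, 0.465, 0.885, -0.0]
contact_force: [0.2, 0.3, 0.2]
gripper_width: 0.998
time: 45.52
tool_pos: [0.5643, -0.2338, 0.2252]
tool_rot: [-0.001, 0.465, 0.885, 0.0]
contact_force: [-0.3, -0.6, 1.2]
gripper_width: 1.001
cand 0.7 316.9395287958115 258.0688481675393 3820 d 17.431285098162643
scanner [ 0.6132 -0.3001  0.5056] deg 28.968506129989155 err 0.06717147044455296
units [-2.7522  0.0643  6.6255] rows>= 6.6255312360653225
tcp [ 0.5648 -0.2335  0.2259] toolx [-0.5687  0.8225  0.0012] y [ 0.8225  0.5687 -0.0003] z [-0.0009  0.0008 -1.    ] t 45.625
cand 0.78 261.33940774487473 185.42369020501138 439 d 5.078185587280942
scanner [ 0.6169 -0.2993  0.5496] deg 31.492018600980938 err 0.08368200836820083
units [-2.7897  0.1753  6.6424] rows>= 6.642394571123006
tcp [ 0.565  -0.2336  0.2263] toolx [-0.5689  0.8224  0.0005] y [ 0.8224  0.5689 -0.    ] z [-0.0003  0.0004 -1.    ] t 45.725
cand 0.71 332.18118466898954 147.23867595818814 574 d 8.643987080745868
cand 0.71 172.57787481804948 252.17758369723435 687 d 186.8238123222773
scanner [ 0.615  -0.2986  0.54  ] deg 30.940250656694335 err 0.09810126582278478
units [-2.7266  0.1417  6.6507] rows>= 6.650744151520648
tcp [ 0.565  -0.2338  0.2265] toolx [-0.5687  0.8226  0.0001] y [0.8226 0.5687 0.    ] z [-0.0001  0.0001 -1.    ] t 45.825
```

View pics/sc26wrist.png

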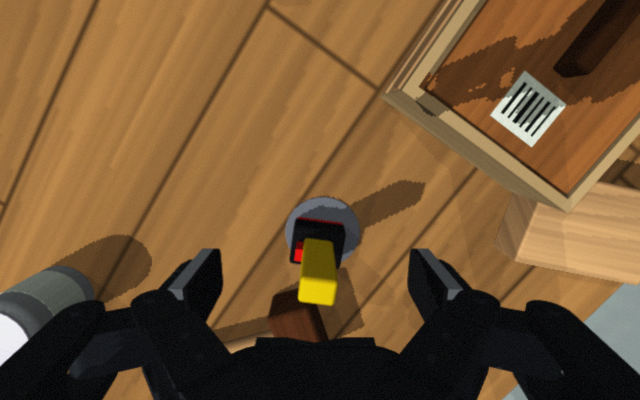

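```bash
python3 - <<'E'
from lidt import *
st=state();c=cam('wrist',st);A=q2R(st['tool_rot'])
f=cv2.imread('pics/sc26wrist.png'); cv2.imwrite('pics/sc26z.png',cv2.resize(f[190:320,260:380],(720,780))[:780:1][:600+180])
cv2.imwrite('pics/sc26z.png',cv2.resize(f[190:320,260:380],(553,599)))
w=ray(c,(528,108),.096);print('label',w)
E
```

```text
label [ 0.6773 -0.0674  0.096 ]
```

View pics/sc26z.png

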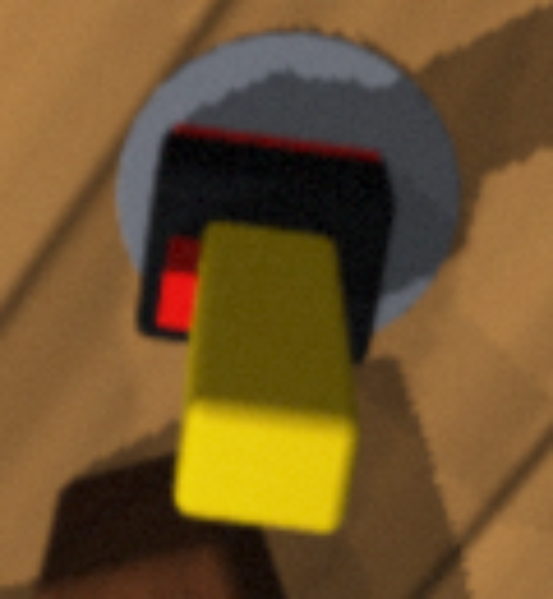

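```bash
python3 - <<'E'
from lidt import *
st=state();c=cam('wrist',st);A=q2R(st['tool_rot'])
P=[ray(c,p,.133) for p in [(301.9,277.2),(337.0,281.6),(334.2,305),(298.2,301.8)]]
for p in P: print(p)
print(np.mean(P,0), [np.degrees(np.arctan2(*(b-a)[1::-1])) for a,b in ((P[0],P[1]),(P[3],P[2]))],np.linalg.norm(P[1]-P[0]),np.linalg.norm(P[2]-P[1]))
# pad ellipse from zoom bbox: left 117,right 460, top 30
E
python3 -m crank '[{"angular":[0,0,0.6],"delta_pos":[0,0,0],"gripper":1},{"angular":[0,0,0.6],"delta_pos":[0,0,0],"gripper":1},{"angular":[0,0,0],"delta_pos":[0,0,0],"gripper":1}]'; python3 -c "
from h import *
go([.614,-.300,.225])"
```

```text
[ 0.5961 -0.2974  0.133 ]
[ 0.6239 -0.2835  0.133 ]
[ 0.6355 -0.304   0.133 ]
[ 0.6071 -0.3196  0.133 ]
[ 0.6157 -0.3011  0.133 ] [np.float64(26.678580095091995), np.float64(28.841126720186512)] 0.03107427840115555 0.023580422143281925
time: 46.2
tool_pos: [0.5649, -0.2341, 0.2267]
tool_rot: [0.0, 0.51, 0.86, -0.0]
contact_force: [0.5, 0.6, -1.0]
gripper_width: 1.0
units [-2.712   0.3837  0.0563] rows>= 2.712006674675028
tcp [ 0.5649 -0.2341  0.2267] toolx [-0.4797  0.8774 -0.0001] y [0.8774 0.4797 0.0001] z [ 0.0001 -0.0001 -1.    ] t 46.2
```

```bash
python3 -m crank '[{"angular":[0,0,0],"delta_pos":[-0.9,0.14,0],"gripper":1},{"angular":[0,0,0],"delta_pos":[-0.9,0.14,0],"gripper":1},{"angular":[0,0,0],"delta_pos":[-0.93,0.14,0],"gripper":1},{"angular":[0,0,0],"delta_pos":[0,0,0.6],"gripper":1},{"angular":[0,0,0],"delta_pos":[0,0,1],"gripper":1},{"angular":[0,0,0],"delta_pos":[0,0,1],"gripper":1},{"angular":[0,0,0],"delta_pos":[0,0,0.9],"gripper":1},{"angular":[0,0,0],"delta_pos":[0,0,0.6],"gripper":1},{"angular":[0,0,0],"delta_pos":[0,0,0],"gripper":0.8},{"angular":[0,0,0],"delta_pos":[0,0,0],"gripper":0.7}]'; python3 -c "
from h import *
go([.615,-.300,.075])
shot('wrist','w27')
c,g=shot('side','s27')
cv2.imwrite('pics/s27z.png',cv2.resize(g[60:200,270:410,::-1],(560,560)))"
```

```text
time: 47.45
tool_pos: [0.6155, -0.3005, 0.1048]
tool_rot: [0.001, 0.51, 0.86, -0.0]
contact_force: [-0.2, 0.6, 0.5]
gripper_width: 0.703
units [ 0.0251 -0.0082  0.9935] rows>= 0.9935330380591367
tcp [ 0.6155 -0.3005  0.1048] toolx [-0.4789  0.8779 -0.0015] y [0.8779 0.4789 0.0009] z [ 0.0015 -0.0009 -1.    ] t 47.45
```

View pics/w27.png

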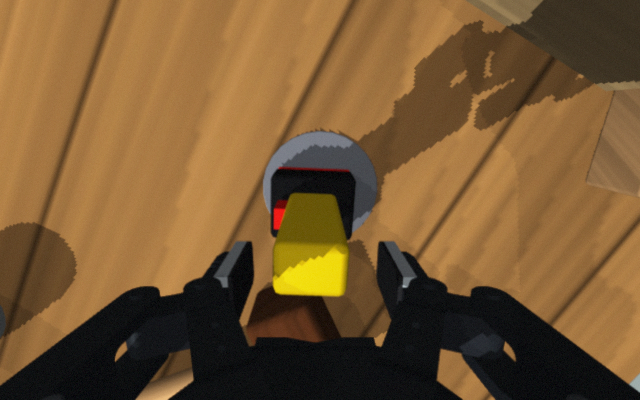

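View pics/s27z.png

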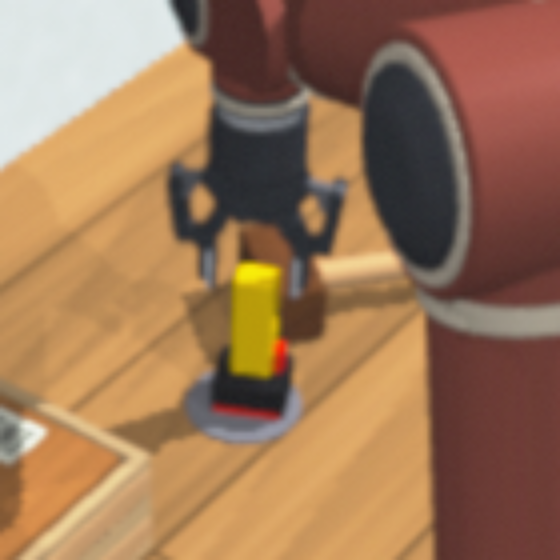

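```bash
python3 -m crank '[{"angular":[0,0,0],"delta_pos":[0,-0.06,0.5],"gripper":0.7},{"angular":[0,0,0],"delta_pos":[0,0,0.5],"gripper":0.7},{"angular":[0,0,0],"delta_pos":[0,0,0],"gripper":0.5},{"angular":[0,0,0],"delta_pos":[0,0,0],"gripper":0},{"angular":[0,0,0],"delta_pos":[0,0,0],"gripper":0},{"angular":[0,0,0],"delta_pos":[0,0,0],"gripper":0},{"angular":[0,0,0],"delta_pos":[0,0,0],"gripper":0},{"angular":[0,0,0],"delta_pos":[0,0,0],"gripper":0}]';python3 -c "
from h import *
go()"; python3 -m crank '[{"angular":[0,0,0],"delta_pos":[0,0,-0.3],"gripper":0},{"angular":[0,0,0],"delta_pos":[0,0,-0.8],"gripper":0},{"angular":[0,0,0],"delta_pos":[0,0,-1],"gripper":0},{"angular":[0,0,0],"delta_pos":[0,0,-1],"gripper":0},{"angular":[0,0,0],"delta_pos":[0,0,-1],"gripper":0},{"angular":[0,0,0],"delta_pos":[0,0,-1],"gripper":0},{"angular":[0,0,0],"delta_pos":[0,0,-0.6],"gripper":0},{"angular":[0,0,0],"delta_pos":[0,0,0],"gripper":0}]'; python3 -c "
from h import *
go([.675,-.066,.238])
shot('wrist','w28')
c,g=shot('side','s28')
c,f=shot('scene','c28')
cv2.imwrite('pics/s28z.png',np.hstack([cv2.resize(g[40:180,270:410,::-1],(400,400)),cv2.resize(f[90:230,190:330,::-1],(400,400))]))"
```

```text
time: 48.55
tool_pos: [0.6134, -0.3012, 0.0737]
tool_rot: [0.0, 0.511, 0.86, -0.0]
contact_force: [-0.1, 0.2, -1.8]
gripper_width: 0.396
tcp [ 0.6134 -0.3012  0.0737] toolx [-0.4787  0.878  -0.0001] y [0.878  0.4787 0.    ] z [ 0.0001 -0.0001 -1.    ] t 48.55
time: 49.55
tool_pos: [0.6142, -0.3017, 0.247]
tool_rot: [0.002, 0.511, 0.86, -0.0]
contact_force: [0.8, -0.5, -1.7]
gripper_width: 0.396
units [5.9275 5.5394 0.2908] rows>= 5.927526839316308
tcp [ 0.6142 -0.3017  0.247 ] toolx [-0.4787  0.878  -0.0034] y [0.878  0.4787 0.0019] z [ 0.0033 -0.0021 -1.    ] t 49.55
```

View pics/s28z.png

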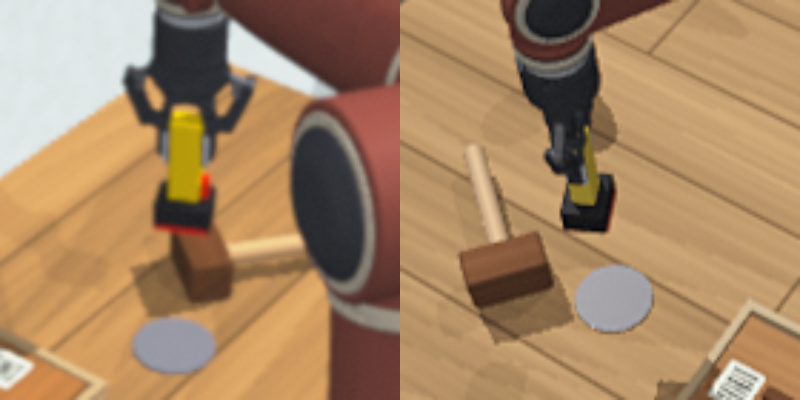

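View pics/w28.png

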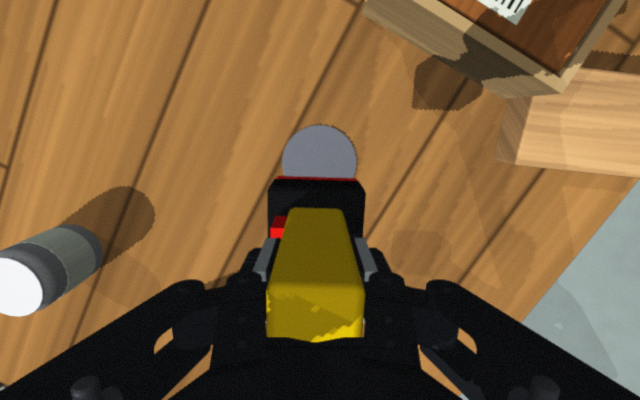

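```bash
python3 -m crank '[{"angular":[0,0,0],"delta_pos":[0.4,0.4,0],"gripper":0},{"angular":[0,0,0],"delta_pos":[0.8,0.7,0],"gripper":0},{"angular":[0,0,0],"delta_pos":[0.9,0.8,0],"gripper":0},{"angular":[0,0,0],"delta_pos":[0.9,0.9,0],"gripper":0},{"angular":[0,0,0],"delta_pos":[0.9,0.9,0],"gripper":0},{"angular":[0,0,0],"delta_pos":[0.9,0.8,0.1],"gripper":0},{"angular":[0,0,0],"delta_pos":[0.75,0.7,0.1],"gripper":0},{"angular":[0,0,0],"delta_pos":[0.4,0.33,0.1],"gripper":0},{"angular":[0,0,0],"delta_pos":[0,0,0],"gripper":0},{"angular":[0,0,0],"delta_pos":[0,0,0],"gripper":0},{"angular":[0,0,0],"delta_pos":[0,0,0],"gripper":0}]'; python3 -c "
from h import *
go([.6745,-.0655,.237])
shot('wrist','w29')
c,g=shot('side','s29')
c,f=shot('scene','c29')
cv2.imwrite('pics/s29z.png',np.hstack([cv2.resize(g[70:210,210:350,::-1],(400,400)),cv2.resize(f[150:290,240:380,::-1],(400,400))]))"
```

```text
time: 51.08
tool_pos: [0.6735, -0.0662, 0.2358]
tool_rot: [0.0, 0.511, 0.859, -0.0]
contact_force: [0.3, 0.4, -1.1]
gripper_width: 0.39
units [ 0.0046  0.0399 -0.0403] rows>= 0.04034115506117103
tcp [ 0.6735 -0.0662  0.2358] toolx [-0.4774  0.8787 -0.0003] y [0.8787 0.4774 0.    ] z [ 0.0002 -0.0003 -1.    ] t 51.075
```

View pics/s29z.png

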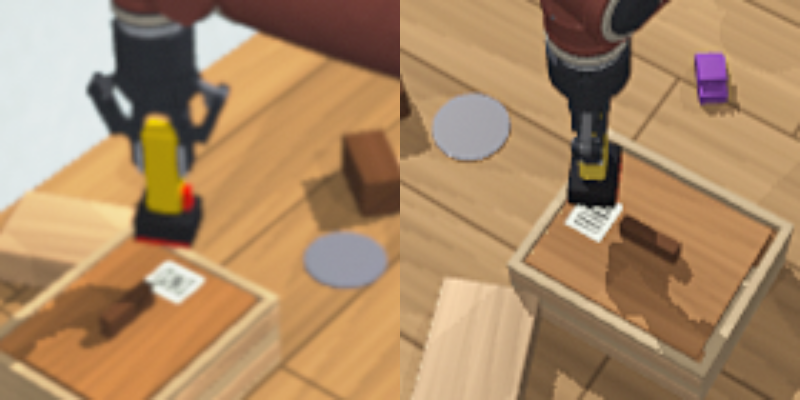

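View pics/w29.png

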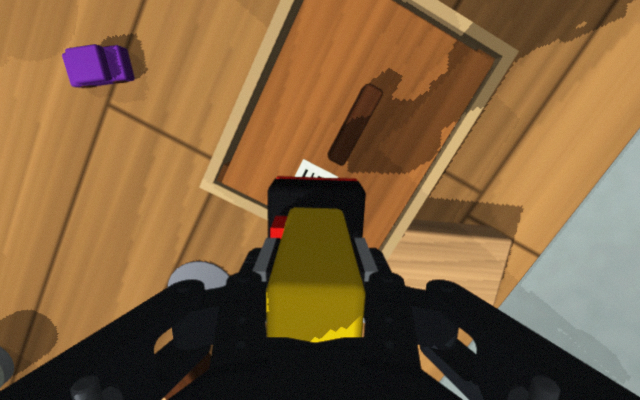

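```bash
python3 - <<'E'
from h import *
for n in ['scene','side']:
    grab_frame(n); c=cam(n)
    for l in landmark_of(n,'label')[:2]: print(n,'label',l['pixel'],l['conf'],ray(c,l['pixel'],.096))
    for l in find_in(n,'label')[:2]: print(l)
    for l in landmark_of(n,'scanner')[:1]: print(n,'scanner',l['pixel'],l['conf'],ray(c,l['pixel'],.165))
    for s in silhouettes(n,'label')[:1]:
        ys,xs=np.nonzero(s['mask']); print('sil',ray(c,(xs.mean(),ys.mean()),.096))
print(state()['time'])
E
```

```text
scene label [305.0, 224.5] 0.72 [ 0.681  -0.0761  0.096 ]
scene label [431.8, 258.0] 0.21 [0.5733 0.3036 0.096 ]
{'bbox': [281.9, 204.4, 371.7, 277.9], 'conf': 0.95}
scene scanner [309.3, 212.8] 0.74 [ 0.6702 -0.0653  0.165 ]
sil [0.6854 0.0138 0.096 ]
side label [270.8, 170.0] 0.64 [ 0.6667 -0.0613  0.096 ]
{'bbox': [209.1, 155.8, 298.6, 219.7], 'conf': 0.63}
side scanner [267.5, 149.5] 0.56 [ 0.6793 -0.0674  0.165 ]
sil [0.6657 0.013  0.096 ]
51.725
```

```bash
python3 - <<'E'
from h import *
for n,fn in [('scene','c25'),('side','s25')]:
    f=cv2.imread(f'pics/{fn}.png').astype(int); c=cam(n)
    p=proj(c,[.6735,-.066,.096])[0]; x,y=map(int,p); r=16
    w=f[y-r:y+r,x-r:x+r]; hsv=cv2.cvtColor(w.astype(np.uint8),cv2.COLOR_BGR2HSV)
    m=((hsv[...,1]<70)&(hsv[...,2]>60)).astype(np.uint8)
    nl,lab,stt,cen=cv2.connectedComponentsWithStats(cv2.morphologyEx(m,cv2.MORPH_CLOSE,np.ones((3,3))))
    for i in range(1,nl):
        if stt[i,4]>40:
            h=cv2.minAreaRect(np.argwhere(lab==i)[:,::-1].astype(np.float32)); q=(h[0][0]+x-r,h[0][1]+y-r)
            print(n,p,q,stt[i,4],ray(c,q,.096))
E
```

```text
scene [309.031  224.2385] (307.25675678253174, 225.04054069519043) 204 [ 0.6788 -0.0691  0.096 ]
side [270.1271 168.1797] (270.3000011444092, 168.4000015258789) 184 [ 0.6725 -0.0656  0.096 ]
```

The label estimates cluster at (0.674, -0.066), which is 1 mm from the tool axis; the window is about 69 mm above it. Hold steady.

```bash
python3 -m crank '[{"angular":[0,0,0],"delta_pos":[0,0.03,0],"gripper":0},{"angular":[0,0,0],"delta_pos":[0,0,0],"gripper":0},{"angular":[0,0,0],"delta_pos":[0,0,0],"gripper":0},{"angular":[0,0,0],"delta_pos":[0,0,0],"gripper":0},{"angular":[0,0,0],"delta_pos":[0,0,0],"gripper":0},{"angular":[0,0,0],"delta_pos":[0,0,0],"gripper":0},{"angular":[0,0,0],"delta_pos":[0,0,0],"gripper":0},{"angular":[0,0,0],"delta_pos":[0,0,0],"gripper":0},{"angular":[0,0,0],"delta_pos":[0,0,0],"gripper":0},{"angular":[0,0,0],"delta_pos":[0,0,0],"gripper":0},{"angular":[0,0,0],"delta_pos":[0,0,0],"gripper":0},{"angular":[0,0,0],"delta_pos":[0,0,0],"gripper":0}]';python3 -m crank '[{"angular":[0,0,0],"delta_pos":[0,0,0],"gripper":0},{"angular":[0,0,0],"delta_pos":[0,0,0],"gripper":0},{"angular":[0,0,0],"delta_pos":[0,0,0],"gripper":0},{"angular":[0,0,0],"delta_pos":[0,0,0],"gripper":0},{"angular":[0,0,0],"delta_pos":[0,0,0],"gripper":0},{"angular":[0,0,0],"delta_pos":[0,0,0],"gripper":0}]'; python3 -m crank '[{"angular":[0,0,0],"delta_pos":[-0.4,-0.4,-0.3],"gripper":0},{"angular":[0,0,0],"delta_pos":[-0.8,-0.7,0],"gripper":0},{"angular":[0,0,0],"delta_pos":[-0.9,-0.9,0],"gripper":0},{"angular":[0,0,0],"delta_pos":[-0.9,-0.9,0],"gripper":0},{"angular":[0,0,0],"delta_pos":[-0.9,-0.9,0],"gripper":0},{"angular":[0,0,0],"delta_pos":[-0.9,-0.8,0],"gripper":0},{"angular":[0,0,0],"delta_pos":[-0.75,-0.7,0],"gripper":0},{"angular":[0,0,0],"delta_pos":[-0.4,-0.26,0],"gripper":0},{"angular":[0,0,0],"delta_pos":[0,0,0],"gripper":0},{"angular":[0,0,0],"delta_pos":[0,0,0],"gripper":0}]'; python3 -c "
from h import *
go([.6134,-.3012,.0745])
shot('wrist','w30')"
```

```text
time: 53.22
tool_pos: [0.6744, -0.0646, 0.2356]
tool_rot: [-0.0, 0.511, 0.86, 0.0]
contact_force: [-0.4, -0.3, -1.9]
gripper_width: 0.39
time: 53.98
tool_pos: [0.6744, -0.0646, 0.2356]
tool_rot: [0.0, 0.511, 0.86, -0.0]
contact_force: [-0.4, -0.7, -1.8]
gripper_width: 0.394
time: 55.22
tool_pos: [0.6137, -0.3003, 0.2447]
tool_rot: [-0.0, 0.51, 0.86, 0.0]
contact_force: [-0.6, -0.4, -2.0]
gripper_width: 0.396
units [-0.0225 -0.024   5.6742] rows>= 5.67418095439716
tcp [ 0.6137 -0.3003  0.2447] toolx [-0.4795  0.8776  0.0003] y [0.8776 0.4795 0.0003] z [ 0.0001  0.0005 -1.    ] t 55.225
```

```bash
python3 -m crank '[{"angular":[0,0,0],"delta_pos":[-0.02,-0.02,0.6],"gripper":0},{"angular":[0,0,0],"delta_pos":[0,0,1],"gripper":0},{"angular":[0,0,0],"delta_pos":[0,0,1],"gripper":0},{"angular":[0,0,0],"delta_pos":[0,0,1],"gripper":0},{"angular":[0,0,0],"delta_pos":[0,0,1],"gripper":0},{"angular":[0,0,0],"delta_pos":[0,0,0.5],"gripper":0},{"angular":[0,0,0],"delta_pos":[0,0,0.3],"gripper":0},{"angular":[0,0,0],"delta_pos":[0,0,0],"gripper":0},{"angular":[0,0,0],"delta_pos":[0,0,0],"gripper":0}]'; python3 -c "
from h import *
go([.6134,-.3012,.0740])
c,g=shot('side','s31')
c,f=shot('scene','c31')
cv2.imwrite('pics/s31z.png',np.hstack([cv2.resize(g[60:200,270:410,::-1],(400,400)),cv2.resize(f[110:250,190:330,::-1],(400,400))]))"
```

```text
time: 56.4
tool_pos: [0.614, -0.3025, 0.0841]
tool_rot: [0.001, 0.511, 0.86, -0.0]
contact_force: [0.1, -0.3, -1.4]
gripper_width: 0.392
units [0.0488 0.0036 0.338 ] rows>= 0.33798110964300115
tcp [ 0.614  -0.3025  0.0841] toolx [-0.4787  0.878  -0.0022] y [0.878  0.4787 0.0012] z [ 0.0021 -0.0013 -1.    ] t 56.4
```

View pics/s31z.png

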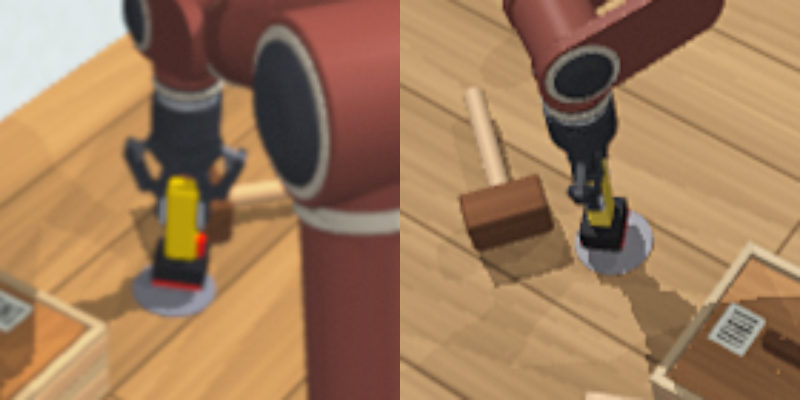

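```bash
python3 -m crank '[{"angular":[0,0,0],"delta_pos":[0.05,0,0.15],"gripper":0},{"angular":[0,0,0],"delta_pos":[0,0,0.1],"gripper":0},{"angular":[0,0,0],"delta_pos":[0,0,0],"gripper":0}]'; python3 -m crank '[{"angular":[0,0,0],"delta_pos":[0,0,0.05],"gripper":0},{"angular":[0,0,0],"delta_pos":[0,0,0],"gripper":0}]'
```

```text
time: 56.88
tool_pos: [0.6121, -0.3004, 0.0744]
tool_rot: [-0.001, 0.511, 0.86, -0.0]
contact_force: [0.2, -0.0, -0.8]
gripper_width: 0.393
time: 57.12
tool_pos: [0.6124, -0.3007, 0.0735]
tool_rot: [-0.0, 0.511, 0.86, -0.0]
contact_force: [-0.4, -0.1, -1.5]
gripper_width: 0.392
```

```bash
python3 -m crank '[{"angular":[0,0,0],"delta_pos":[0,0,0.03],"gripper":0},{"angular":[0,0,0],"delta_pos":[0,0,0],"gripper":0},{"angular":[0,0,0],"delta_pos":[0,0,0],"gripper":0}]'
```

```text
time: 57.5
tool_pos: [0.6124, -0.3007, 0.0728]
tool_rot: [0.0, 0.511, 0.86, 0.0]
contact_force: [0.7, -0.4, -1.4]
gripper_width: 0.391
```

```bash
python3 -m crank '[{"angular":[0,0,0],"delta_pos":[0,0,0.03],"gripper":0},{"angular":[0,0,0],"delta_pos":[0,0,0],"gripper":0},{"angular":[0,0,0],"delta_pos":[0,0,0],"gripper":0}]'
```

```text
time: 57.88
tool_pos: [0.6127, -0.3008, 0.0722]
tool_rot: [0.0, 0.511, 0.86, -0.0]
contact_force: [-0.2, 0.5, 1.3]
gripper_width: 0.392
```

Touchdown. Release gently, then rise.

```bash
python3 -m crank '[{"angular":[0,0,0],"delta_pos":[0,0,0],"gripper":0.45},{"angular":[0,0,0],"delta_pos":[0,0,0],"gripper":0.6},{"angular":[0,0,0],"delta_pos":[0,0,0],"gripper":0.8},{"angular":[0,0,0],"delta_pos":[0,0,0],"gripper":0.9},{"angular":[0,0,0],"delta_pos":[0,0,-0.5],"gripper":0.9},{"angular":[0,0,0],"delta_pos":[0,0,-1],"gripper":0.9},{"angular":[0,0,0],"delta_pos":[0,0,-1],"gripper":0.9},{"angular":[0,0,0],"delta_pos":[0,0,-1],"gripper":0.9},{"angular":[0,0,0],"delta_pos":[0,0,-1],"gripper":0.9},{"angular":[0,0,0],"delta_pos":[0.8,-0.5,-1],"gripper":0.9},{"angular":[0,0,0],"delta_pos":[0.8,-0.5,-0.5],"gripper":0.9},{"angular":[0,0,0],"delta_pos":[0.8,-0.5,0],"gripper":0.9}]'; python3 -c "
from h import *
go()
shot('wrist','w32')
shot('side','s32')
shot('scene','c32')"; for c in scene side; do python3 car.py $c lid .6735 .003 .083 x$c; python3 car.py $c scanner .614 -.301 .003 x$c;python3 car.py $c tray .516 .305 .003 x$c; done | grep -v -e cand -e units
```

```text
time: 59.38
tool_pos: [0.5388, -0.2592, 0.2557]
tool_rot: [0.003, 0.511, 0.86, -0.0]
contact_force: [-0.2, -1.8, -0.2]
gripper_width: 0.9
tcp [ 0.5388 -0.2592  0.2557] toolx [-0.4787  0.878  -0.0049] y [0.878  0.4787 0.0027] z [ 0.0047 -0.003  -1.    ] t 59.375
lid [0.6754 0.0017 0.0252] deg 1.4432508962022175 err 0.05911465493538626
tcp [ 0.5389 -0.2593  0.2526] toolx [-0.4786  0.878  -0.0012] y [0.878  0.4786 0.0007] z [ 0.0012 -0.0008 -1.    ] t 59.625
scanner [ 0.6168 -0.299   0.5612] deg 32.152367241331625 err 0.15221987315010566
tcp [ 0.539  -0.2594  0.2519] toolx [-0.4786  0.878  -0.0002] y [0.878  0.4786 0.0001] z [ 0.0002 -0.0001 -1.    ] t 59.725
tray [ 0.516   0.3051 -0.2991] deg 162.8614343255307 err 0.054997992773986315
tcp [ 0.5389 -0.2593  0.2515] toolx [-0.4787  0.878   0.0004] y [ 0.878   0.4787 -0.0002] z [-0.0003  0.0003 -1.    ] t 59.825
lid [0.6734 0.0014 0.037 ] deg 2.120665463893716 err 0.07462686567164178
tcp [ 0.5387 -0.2592  0.2515] toolx [-0.4786  0.878   0.0005] y [ 0.878   0.4786 -0.0003] z [-0.0005  0.0003 -1.    ] t 59.925
scanner [ 0.6176 -0.3052  2.3194] deg 132.893546692219 err 0.1362862010221465
tcp [ 0.5386 -0.2591  0.2515] toolx [-0.4787  0.878   0.0004] y [ 0.878   0.4787 -0.0002] z [-0.0004  0.0003 -1.    ] t 60.025
tray [ 0.5137  0.3066 -0.3057] deg 162.48592017584994 err 0.030888030888030937
tcp [ 0.5385 -0.2591  0.2516] toolx [-0.4787  0.878   0.0003] y [ 0.878   0.4787 -0.0002] z [-0.0003  0.0002 -1.    ] t 60.125
```

View pics/c32.png

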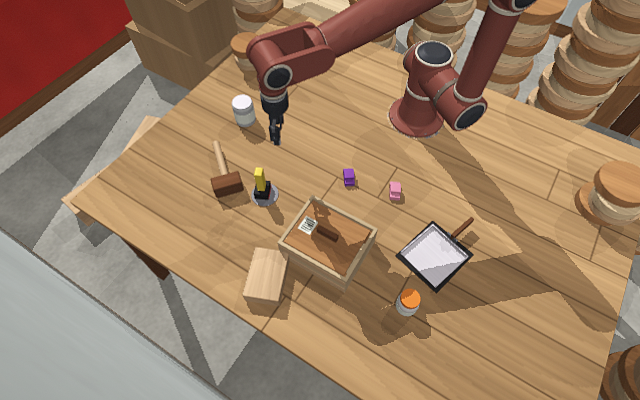

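View pics/s32.png

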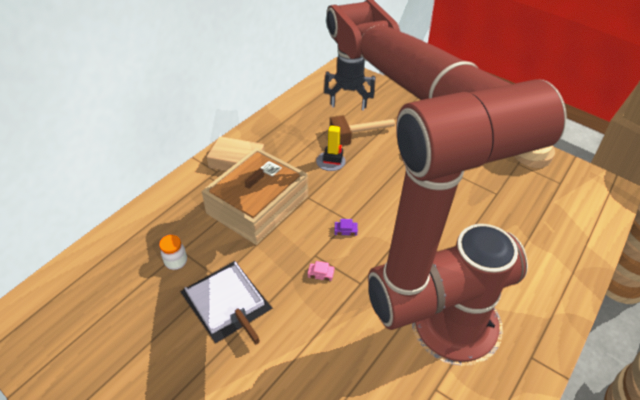

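View pics/w32.png

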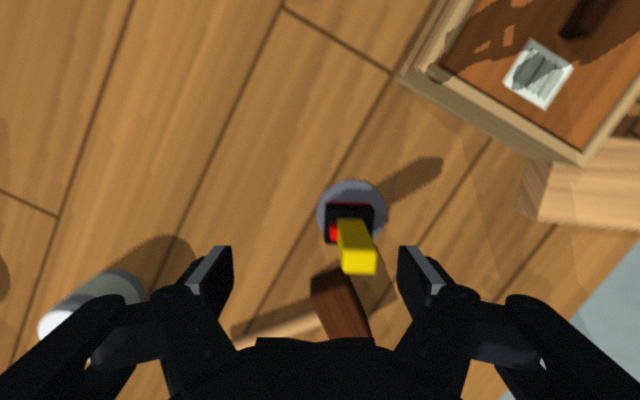

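The final pictures show the lid flush, the scanner upright on its pad, the tray empty on its mat, and no other cars on the bench. Nothing is in the gripper, so I'm handing in.

```bash
python3 -m crank '[{"angular":[0,0,0],"delta_pos":[0,0,0],"gripper":0.9},{"angular":[0,0,0],"delta_pos":[0,0,0],"gripper":0.9},{"angular":[0,0,0],"delta_pos":[0,0,0],"gripper":0.9},{"angular":[0,0,0],"delta_pos":[0,0,0],"gripper":0.9}]'; python3 -c "
from plant import *
print(job_done())"
```

```text
time: 60.62
tool_pos: [0.5384, -0.259, 0.2518]
tool_rot: [0.0, 0.511, 0.86, -0.0]
contact_force: [-0.7, 0.3, 0.2]
gripper_width: 0.906
the job is handed in; nothing more can be done
None
```

The job is done and handed in at about 61 s of the 210 s allowed, with the gripper empty.

- **Cars:** The green car was the only real one on the bench; I saw no blue or yellow car in any picture. I put it in the tray with the red one and tipped the tray 45° over the crate. Both cars slid in and lie flat, upside down.
- **Tray:** It is back flat and empty on its mat.
- **Lid:** It sits in the crate's mouth and was pressed with 10 to 12 N. It looks flush and level in the pictures, though I did not measure its tilt.
- **Scanner:** I held it upright about 7 cm above the label, within about 2 mm of its middle, and steady for about 2 s. It is back upright on its grey pad.
- **Left alone:** I did not touch the glue, the varnish, the mallet or the pink and purple cars.

**What went wrong or disagreed:**
- My first grasp of the green car closed on top of its cab with about 5 N, because the fingertips sit about 25 mm higher than stated. I corrected the height for every later grasp.
- The fitted yaw of the scanner disagreed between the cameras at the end. Both pictures still show it standing upright on the pad.

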